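# Build a spacer pile and hold the indicator on its ring

### The arm

A 6-joint arm with a two-finger parallel gripper is mounted at the origin on the work surface. World frame = base frame: x ahead of the robot, y to its left, z up, the work surface at z = 0. Lengths are in mm, angles in rad, forces in N, time in s.
With the tool pointing down it reaches from about 400 to 925 mm from the base axis. Payload 12.5 kg.
Tool frame: the origin (TCP) lies on the mounting face of the last link; the fingertips stand 190 mm ahead of it and the grasp point (between the pads) lies 171 mm ahead of it (env.grasp_offset is the distance from the TCP to the grasp point, in mm); z points along the fingers, y is the direction in which the jaws open and shut (so a half turn about z gives the same grasp; the last joint's range is limited). The gripper opens to 95 mm and grips with 3 to 60 N. Pads are 20 mm wide; open, the fingers measure 119 mm over their backs; the gripper's body (75 mm by 180 mm) begins 59 mm behind the grasp point.
Start: joints at [1.241, 0.491, 1.559, -0, 1.092, -0.106], TCP at [138.686, 609.419, 404.761] pointing down, gripper open.
Joint ranges: [-3.1, 3.1], [-0.84, 2.19], [0.05, 2.79], [-1.13, 4.28], [0.06, 2.93], [-2.69, 2.69]. Speed limits (rad/s): [2.22, 2.22, 2.79, 3.14, 3.14, 3.14].

### API

Orientations are given as [roll, pitch, yaw] about the fixed x, y, z axes, in that order (R = Rz(yaw) Ry(pitch) Rx(roll)).
In Python, from cell import env, viewer gives the robot as it stands.
- The arm moves only by the tool play_rows, never from a script. Its argument "increments" is a list of rows, each an object of numbers: "dx", "dy", "dz": the shift along the tool's x, y, z in mm; "rx", "ry", "rz": the turn, a rotation vector about the tool's x, y, z in units of 6 degrees (1.0 is 6 degrees). A call has 1 to 8 rows; each row is the pose to reach, as a shift and turn from the pose measured when the call began, along the tool's axes at that moment; what a row does not reach only later rows make up. A row lasts 1/12 s, in which the tool goes at most 41.7 mm and 7.16 degrees, less where a joint would pass 70% of its speed; a pose out of reach is approached as far as the arm can. A call with a gripper value outside its range is refused whole. "fingers" is the opening, from 0 (shut) to 1 (fully open), set as the call begins (left out, the last holds). The fingers move at their own pace and stop on an object; the grip force is fixed at half the most. Time passes only in rows, so rows that repeat a pose let the fingers close. It gives the time, the measured TCP pose, the force and the opening at its end, in the units of the state.
- env.state(): the state, without advancing time (a new reading comes with each control period).
- viewer.read_camera(name): name is "side" or "top" or "wrist"; returns a dict with "image" (384x512x3 uint8, red, green, blue), "fx", "fy", "cx", "cy" (pixels), "rvec" (rotation vector, rad) and "tvec" (3), from world to camera coordinates, as OpenCV has them. Camera axes: x right, y down, z forward; pixel columns grow to the right and rows downward; lengths in mm; the calibration is good to about 2 mm. The wrist camera is an equidistant fisheye: a pixel r from the principal point sees the ray r / f radians off the axis. A picture is of the moment at which its call begins. There is no depth.
- env.job_done(): hands the job in, once; it reports no verdict.
The state is a dict: "t": time; "joints": joint angles; "qvel": joint speeds; "tau": joint torques, N m; "eef_pos": TCP position; "tcp_rot": TCP orientation; "ft_force": force on the tool from outside, world axes, zero at the start; "moment": the same for the moment, N m; "opening": opening from 0.0 (shut) to 1.0 (fully open).
Only numpy, scipy, OpenCV 4.12 (cv2) and the standard library are available. Lean on these libraries where they do the work, as an engineer would, in place of code of your own. Each camera call takes 0.05 s, during which the arm holds its last target.

### The job

Build the setting pile for the digital indicator on the granite surface plate: set the plain steel spacer from the bench squarely on the spacer that already lies on the granite, then the spacer with the inked ring squarely on top of both, ring upward, all edges flush; set them down, do not drop them. Then take the indicator out of its wooden rest and hold it upright over the pile with its tip inside the ring and the plunger gently pressed in to about half of its travel, and finish while still holding it there like that so that I can zero it; never push hard on the ring, and leave everything else on the bench where it is.

Things in the scene. Friction and masses are not known exactly. Their poses are not given: they have to be found in the camera images.
- granite: black granite surface plate, 200 mm (its x) by 300 mm (its y) by 50 mm high, fixed; origin at the centre of its underside, z up
- spacer_base: plain ground steel spacer plate, 70 mm (its x) by 45 mm (its y) by 15 mm thick, about 0.37 kg, loose, lying on the granite plate; origin at the centre of its underside, z up
- spacer_plain: plain ground steel spacer plate of the same size and weight, lying loose on the bench; origin at the centre of its underside, z up
- spacer_ringed: ground steel spacer plate of the same size and weight, lying loose on the bench with a thin dark inked ring (14 mm inside, 17 mm outside diameter) on its upper face, 18 mm off the middle towards one short end (its +x); origin at the centre of its underside, z up
- ring_spot (a point): centre of the inked ring, on the upper face of the ringed spacer
- rest: wooden rest fixed to the bench, 60 mm (its x) by 110 mm (its y) by 55 mm high, with two 21 mm holes 48 mm deep; the indicator stands in the one at its y = +27 mm, the other is empty; origin at the centre of its underside
- indicator: digital plunger indicator, loose, about 0.18 kg, standing upright in the rest: grey box-shaped case 24 mm deep (its x, display to -x), 50 mm wide (its y, flat sides), 54 mm high with a 9 mm cap 7 mm high on top; below the case an 8 mm stem 18 mm long, and out of it the thin plunger, down to the tip. Origin at the centre of the case's underside, which rests on the top of the rest (55 mm above the bench); z up along the plunger
- tip (a point): the indicator's round contact tip (6 mm ball), its lowest point; with the plunger fully out it lies 40 mm below the case's underside, on the case's axis
- plunger (a joint): how far the plunger is pushed into the indicator, in m: 0 fully out, 0.012 fully in; a spring pushes it out with 1 N at 0, 2.5 N at half travel and 4 N fully in
- ring_gauge: bystander: knurled steel thread ring gauge, 44 mm diameter, 14 mm high, bore 22 mm, lying on the granite plate; origin at the centre of its underside
- sine_bar: bystander: green-painted sine bar on two rollers, 127 mm (its x) by 25 by 36 mm high; origin under its centre
- wobble_centre: bystander: brass wobble centre lying down, 98 mm long (its x), 14 mm high; origin under its middle on the bench
- indicator_back: bystander: round black bakelite indicator back with a lug, 56 mm diameter, 19 mm high; origin at the centre of its underside
- setup_block: bystander: steel setup block with three holes in a row, 75 by 50 by 25 mm high; origin at the centre of its underside
- square: bystander: steel engineer's square lying flat, stock 85 mm (its x) by 18 by 14 mm, blade reaching 134 mm to its +y from the -x end; origin under the middle of the stock

How it is judged (in metres and radians):
On the way:
1. the three spacers stand in a square pile on the granite, ringed one on top, let go (horizontal distance between spacer_plain and spacer_base below 0.004 m and angle between the x axis of spacer_plain and the x axis of spacer_base, either way round below 0.07 rad and z of spacer_plain in the frame of spacer_base between 0.0125 and 0.0175 m and angle between each of spacer_plain, spacer_ringed's own z axis and vertical below 0.05 rad and horizontal distance between spacer_ringed and spacer_plain below 0.004 m and angle between the x axis of spacer_ringed and the x axis of spacer_plain, either way round below 0.07 rad and z of spacer_ringed in the frame of spacer_plain between 0.0125 and 0.0175 m and z of spacer_base in the frame of granite between 0.047 and 0.053 m and contact force between the fingers and spacer_base below 0.1 N and contact force between the fingers and spacer_plain below 0.1 N and contact force between the fingers and spacer_ringed below 0.1 N), for 0.3 s.
At the end, for the whole second after the job is handed in: Spacers piled on the granite, ringed on top, each within 4 mm and 0.07 rad of the one below, not touched by the fingers; indicator held still in the gripper, upright within 0.09 rad, tip within 7 mm of the ring centre pressing 0.5 to 6 N on that spacer, plunger 3 to 9 mm in (all of step 1 and horizontal distance between tip and ring_spot below 0.007 m and angle between indicator's own z axis and vertical below 0.09 rad and value of joint plunger between 0.003 and 0.009 m and contact force between indicator and spacer_ringed between 0.5 and 6 N and contact force between the fingers and indicator above 2 N and contact force between indicator and rest below 0.1 N and linear speed of indicator below 0.02 m/s); the arm keeps its last pose, push and grip.
It fails at once if another thing on the bench is moved by more than 20 mm (distance of any of ring_gauge, sine_bar, wobble_centre, indicator_back, setup_block, square from where it was at the start of the episode above 0.02 m).
It fails at once if a spacer or the indicator is dropped (falls freely from more than about 10 mm) ((linear speed of spacer_plain above 0.45 m/s and contact force between the fingers and spacer_plain below 0.05 N) or (linear speed of spacer_ringed above 0.45 m/s and contact force between the fingers and spacer_ringed below 0.05 N) or (linear speed of indicator above 0.45 m/s and contact force between the fingers and indicator below 0.05 N)).
It fails at once if the indicator is pushed hard (more than 15 N) on the pile (contact force between indicator and spacer_ringed above 15 N or contact force between indicator and spacer_plain above 15 N or contact force between indicator and spacer_base above 15 N).
It also fails if it takes over 72 s, if anything falls off the work surface, if the arm or the gripper's body presses on something with over 40 N, if the wrist force passes 120 N, or if a joint passes its speed limit or range.

## Working session

There is one attempt and no reset: what is moved stays moved. The work goes in short steps, Python scripts to look and compute and a tool call to move; the robot and the scene stay as the last step left them, time stands still between calls to the robot, and variables do not carry over. Pictures are saved under pics/ and viewed, and the job is handed in when it is done.

Besides the shell and the picture viewer there is one more tool, called after "Request:" as name([rows], argument=value, ...), one row to a line, values as JSON. play_rows: Moves the arm, as the interface text tells. Its arguments: {"type":"object","properties":{"increments":{"type":"array","items":{"type":"object","properties":{"dx":{"type":"number"},"dy":{"type":"number"},"dz":{"type":"number"},"rx":{"type":"number"},"ry":{"type":"number"},"rz":{"type":"number"}}}},"fingers":{"type":"number"}},"required":["increments"]}

```bash
ls; mkdir -p pics
python3 - <<'E'
from cell import env, viewer
import cv2,numpy as np
s=env.state();print(s)
for n in ["side","top","wrist"]:
    c=viewer.read_camera(n);cv2.imwrite(f"pics/{n}0.png",c["image"][:,:,::-1]);np.savez(f"pics/{n}0.npz",**c)
    print(n,[np.round(c[k],4) for k in("fx","fy","cx","cy","rvec","tvec")])
E
```

```text
pics
{'t': 0.0, 'joints': array([ 1.24142162e+00,  4.91551840e-01,  1.55947348e+00, -1.05404839e-05,
        1.09170134e+00, -1.05576521e-01]), 'qvel': array([ 1.91619876e-04, -6.19536461e-04,  5.68399577e-04,  8.31535843e-05,
       -7.25223953e-04,  2.87207345e-04]), 'tau': array([ 1.90811013e-03, -6.12634778e+01, -2.58185828e+01,  6.92814798e-02,
        4.82098258e-02, -8.48962645e-05]), 'eef_pos': array([138.65973368, 609.38143591, 404.15814875]), 'tcp_rot': array([-3.14046397e+00, -1.10206684e-04,  2.91779927e+00]), 'ft_force': array([-0.02530213, -0.21225648,  0.37380367]), 'moment': array([-0.02685251,  0.02663393, -0.05606158]), 'opening': 0.9954331801043818}
side [np.float64(477.674), np.float64(477.674), np.float64(259.4557), np.float64(200.6704), array([ 2.1707, -0.8814,  0.4004]), array([-390.5128,  333.8763,  930.0544])]
top [np.float64(418.7191), np.float64(418.7191), np.float64(250.8487), np.float64(195.8867), array([ 2.1927, -2.1675,  0.0437]), array([ 46.8368, 561.5655, 980.3274])]
wrist [np.float64(297.3186), np.float64(297.3186), np.float64(254.9102), np.float64(194.1899), array([-2.2666, -1.8095, -0.2663]), array([-625.9398,  -32.5678,  391.0388])]
```

View pics/side0.png

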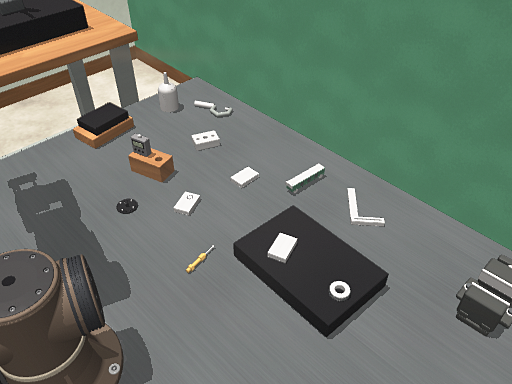

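View pics/top0.png

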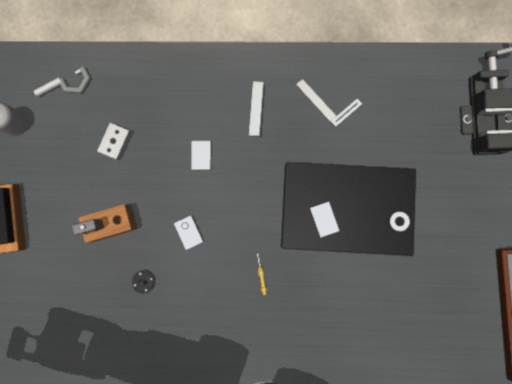

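View pics/wrist0.png

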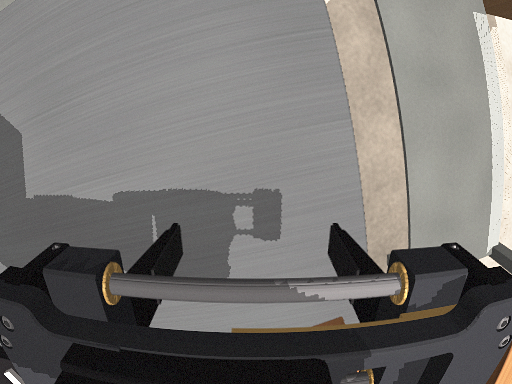

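The side and top views show everything, with top pixels as follows:
- plain spacer at (201,155)
- ringed spacer at (188,232), ring at (185,226)
- base spacer on the granite at (325,219)
- rest at (106,223), with the indicator at about (86,227)

The wrist view shows only bare bench. Next I'll measure.

```bash
cat > h.py <<'E'
import numpy as np,cv2
from scipy.spatial.transform import Rotation as Ro
def cam(c):
    R=Ro.from_rotvec(np.array(c["rvec"]).ravel()).as_matrix();t=np.array(c["tvec"]).ravel()
    return R,t,-R.T@t
def ray(c,uv,fish=False):
    uv=np.atleast_2d(np.asarray(uv,float));R,t,o=cam(c)
    a=(uv-[float(c["cx"]),float(c["cy"])])/[float(c["fx"]),float(c["fy"])]
    if fish:
        r=np.linalg.norm(a,axis=1,keepdims=True);d=np.hstack([a*np.sinc(r/np.pi)**-0*np.where(r>1e-9,np.sin(r)/np.maximum(r,1e-9),1),np.cos(r)])
    else: d=np.hstack([a,np.ones((len(a),1))])
    d=d@R
    return o,d/np.linalg.norm(d,axis=1,keepdims=True)
def onz(c,uv,z,fish=False):
    o,d=ray(c,uv,fish);return o+d*((z-o[2])/d[:,2:3])
def tri(c1,p1,c2,p2,f1=False,f2=False):
    o1,d1=ray(c1,p1,f1);o2,d2=ray(c2,p2,f2);out=[]
    for a,b in zip(d1,d2):
        s=np.linalg.lstsq(np.c_[a,-b],o2-o1,rcond=None)[0]
        x,y=o1+a*s[0],o2+b*s[1];out.append(np.r_[(x+y)/2,np.linalg.norm(x-y)])
    return np.array(out)
def proj(c,P,fish=False):
    R,t,o=cam(c);q=np.atleast_2d(P)@R.T+t
    if fish:
        n=np.linalg.norm(q[:,:2],axis=1);th=np.arctan2(n,q[:,2]);a=q[:,:2]*(th/np.maximum(n,1e-9))[:,None]
    else: a=q[:,:2]/q[:,2:]
    return a*[float(c["fx"]),float(c["fy"])]+[float(c["cx"]),float(c["cy"])]
def blobs(img,lo=150,hi=None,sat=40,amin=60,box=None):
    hsv=cv2.cvtColor(img,cv2.COLOR_RGB2HSV)
    m=((hsv[...,2]>=lo)&(hsv[...,1]<=sat)).astype(np.uint8)
    if box: 
        k=np.zeros_like(m);x0,y0,x1,y1=box;k[y0:y1,x0:x1]=1;m*=k
    cs,_=cv2.findContours(m,cv2.RETR_EXTERNAL,cv2.CHAIN_APPROX_NONE)
    return [k for k in cs if cv2.contourArea(k)>=amin],m
def rect(P):
    (x,y),(w,h),a=cv2.minAreaRect(np.float32(P)[:,:2].reshape(-1,1,2))
    if w<h: w,h,a=h,w,a+90
    return np.array([x,y]),w,h,(a+90)%180-90
def load(n): return dict(np.load(f"pics/{n}.npz"))
E
python3 - <<'E'
from h import *
np.set_printoptions(precision=1,suppress=True)
T,S,W=load("top0"),load("side0"),load("wrist0")
for n,c in(("T",T),("S",S)):
    print(n,cam(c)[2])
    for k in blobs(c["image"])[0]:
        (x,y),wh,a=cv2.minAreaRect(k); print("  px",np.round((x,y)),np.round(wh), "z0",onz(c,[x,y],0)[0][:2])
R=Ro.from_euler("xyz",[-3.14046,-.00011,2.9178]).as_matrix();p=np.array([138.66,609.38,404.16])
Rw,_,o=cam(W);print("cam in tool",R.T@(o-p),"axes(x,y,z rows)\n",Rw@R)
for n,z,px in(("plain",15,(201,155)),("ring",15,(188,232)),("base",65,(325,219)),("rest",55,(106,223)),("ind",116,(82,228))): print(n,onz(T,px,z))
E
python3 - <<'E'
import cv2
t=cv2.imread('pics/top0.png');s=cv2.imread('pics/side0.png')
a=cv2.resize(t[120:260,60:220],None,fx=4,fy=4,interpolation=cv2.INTER_CUBIC);cv2.imwrite('pics/tz.png',a)
a=cv2.resize(s[120:280,115:315],None,fx=4,fy=3.7,interpolation=cv2.INTER_CUBIC);cv2.imwrite('pics/sz.png',a)
E
```

```text
T [ 500.1   32.  1013.6]
  px [188. 232.] [30. 19.] z0 [472.1 205.2]
  px [399. 221.] [18. 18.] z0 [ 505.6 -302.6]
  px [324. 219.] [32. 20.] z0 [ 508.1 -123.8]
  px [200. 155.] [28. 19.] z0 [660.9 178.1]
  px [112. 141.] [21. 32.] z0 [695.  396.7]
  px [  3. 115.] [20.  6.] z0 [756.8 672.4]
  px [256. 108.] [11. 54.] z0 [778.1  44.5]
  px [328.  94.] [60. 35.] z0 [ 813.3 -132.5]
  px [60. 85.] [16. 54.] z0 [832.7 531.9]
S [ -50.4 -599.5  875.8]
  px [114. 368.] [ 8. 11.] z0 [ 80.8 -67.1]
  px [491. 293.] [44.  3.] z0 [ 786.7 -500.1]
  px [340. 289.] [16. 19.] z0 [ 551.1 -254.9]
  px [282. 246.] [19. 27.] z0 [553.6 -72.5]
  px [186. 201.] [15. 25.] z0 [483.9 220.1]
  px [360. 211.] [51. 24.] z0 [ 791.7 -131.3]
  px [244. 175.] [13. 26.] z0 [673.5 193. ]
  px [305. 175.] [ 8. 40.] z0 [803.   72.6]
  px [205. 137.] [10. 27.] z0 [715.8 420.9]
  px [212. 108.] [38. 10.] z0 [844.  539.3]
  px [ 35. 120.] [47. 94.] z0 [370.7 886.6]
  px [104.  90.] [40. 27.] z0 [638.4 902.3]
  px [33. 78.] [ 4. 71.] z0 [ 494.7 1167. ]
  px [156.  76.] [41. 42.] z0 [835.9 860.7]
  px [96. 56.] [ 4. 28.] z0 [ 759.  1167.4]
  px [110.   4.] [58. 22.] z0 [1108.8 1627.1]
cam in tool [82.   1.2 20.8] axes(x,y,z rows)
 [[ 0.   1.  -0. ]
 [-1.   0.  -0.3]
 [-0.3  0.   1. ]]
plain [[658.6 174.8  15. ]]
ring [[473.2 202.2  15. ]]
base [[ 507.7 -115.5   65. ]]
rest [[492.5 385.2  55. ]]
ind [[481.6 414.5 116. ]]
```

View pics/tz.png

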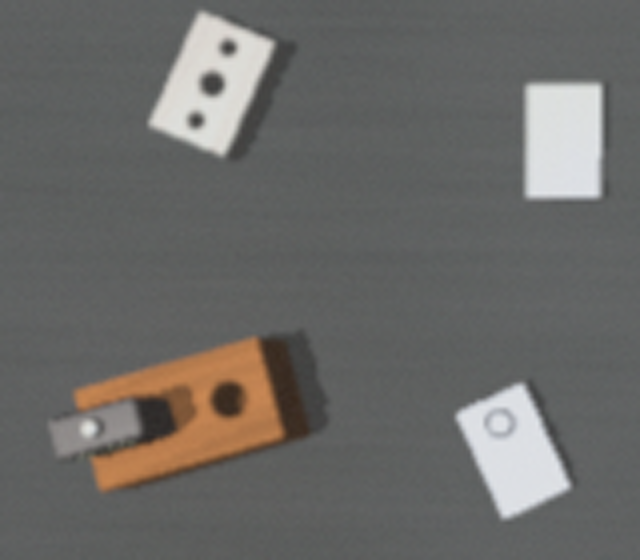

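View pics/sz.png

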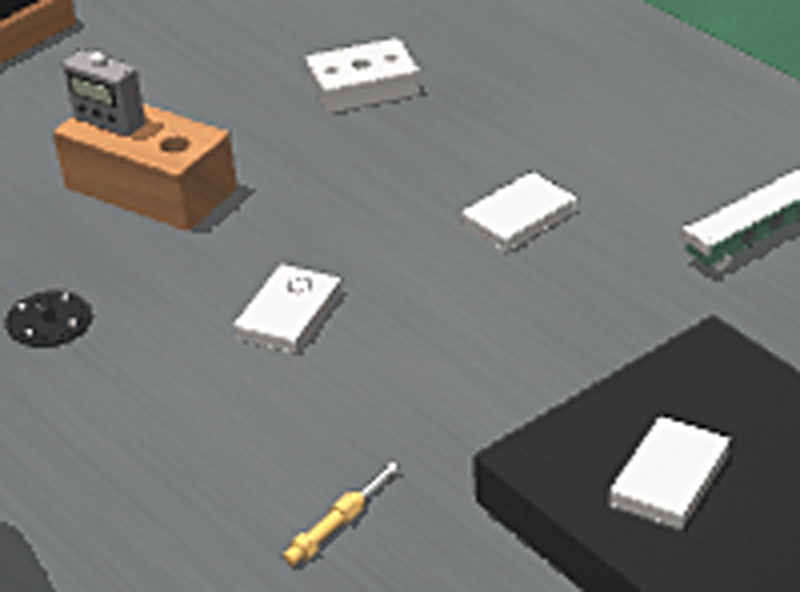

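The crops show both spacers, the ring towards the upper-left end of its plate, the base on the granite, and the indicator in the rest's left hole with its display to -x. Next I'll get the plate poses and heights from two views.

Run:
```python
from h import *
np.set_printoptions(precision=1,suppress=True)
T,S=load("top0"),load("side0")
for n,pt,ps,z in(("plain",(200,155),(244,175),15),("ring",(188,232),(186,201),15),("base",(324,219),(282,246),65),("gauge",(399,221),(340,289),64)):
    out=[]
    for c,p,lo in((T,pt,150),(S,ps,225)):
        ks=blobs(c["image"],lo=lo,amin=30)[0]
        k=min(ks,key=lambda k:np.hypot(*(np.array(cv2.minAreaRect(k)[0])-p)))
        out.append((c,k))
    cen=[]
    for c,k in out:
        m=cv2.moments(k);cen.append((m["m10"]/m["m00"],m["m01"]/m["m00"]))
        P=onz(c,k.reshape(-1,2),z);print(n,rect(P), "centroid",onz(c,cen[-1],z)[0][:2])
    print("   tri",tri(T,[cen[0]],S,[cen[1]]))
# rest orange
for c,name in((T,"T"),(S,"S")):
    hsv=cv2.cvtColor(c["image"],cv2.COLOR_RGB2HSV);m=((hsv[...,1]>110)&(hsv[...,0]<20)&(hsv[...,2]>120)).astype(np.uint8)
    ks=[k for k in cv2.findContours(m,cv2.RETR_EXTERNAL,cv2.CHAIN_APPROX_NONE)[0] if cv2.contourArea(k)>100]
    for k in ks: print(name,cv2.minAreaRect(k),rect(onz(c,k.reshape(-1,2),55)))
# rest empty hole & cap
print("hole T",onz(T,(60+229/4,120+399/4),55),"tri",tri(T,[(60+229/4,120+399/4)],S,[(115+174/4,120+144/3.7)]))
print("cap T",onz(T,(60+90/4,120+428/4),116),"tri",tri(T,[(60+90/4,120+428/4)],S,[(115+99/4,120+57/3.7)]))
```

```text
Traceback (most recent call last):
  File "h.py", line 36, in rect
    (x,y),(w,h),a=cv2.minAreaRect(np.float32(P)[:,:2].reshape(-1,1,2))
                  ~~~~~~~~~~~~~~~^^^^^^^^^^^^^^^^^^^^^^^^^^^^^^^^^^^^^
cv2.error: OpenCV(4.12.0) /io/opencv/modules/imgproc/src/convhull.cpp:143: error: (-215:Assertion failed) total >= 0 && (depth == CV_32F || depth == CV_32S) in function 'convexHull'
```

```bash
sed -i 's/np.float32(P)\[:,:2\].reshape(-1,1,2)/np.ascontiguousarray(np.asarray(P)[:,:2],dtype=np.float32).reshape(-1,1,2)/' h.py
cat > m1.py <<'E'
from h import *
np.set_printoptions(precision=1,suppress=True)
T,S=load("top0"),load("side0")
for n,pt,ps,z in(("plain",(200,155),(244,175),15),("ring",(188,232),(186,201),15),("base",(324,219),(282,246),65),("gauge",(399,221),(340,289),64)):
    out=[]
    for c,p,lo in((T,pt,150),(S,ps,225)):
        ks=blobs(c["image"],lo=lo,amin=30)[0]
        k=min(ks,key=lambda k:np.hypot(*(np.array(cv2.minAreaRect(k)[0])-p)))
        out.append((c,k))
    cen=[]
    for c,k in out:
        m=cv2.moments(k);cen.append((m["m10"]/m["m00"],m["m01"]/m["m00"]))
        P=onz(c,k.reshape(-1,2),z);print(n,rect(P), "centroid",onz(c,cen[-1],z)[0][:2])
    print("   tri",tri(T,[cen[0]],S,[cen[1]]))
for c,name in((T,"T"),(S,"S")):
    hsv=cv2.cvtColor(c["image"],cv2.COLOR_RGB2HSV);m=((hsv[...,1]>110)&(hsv[...,0]<20)&(hsv[...,2]>120)).astype(np.uint8)
    ks=[k for k in cv2.findContours(m,cv2.RETR_EXTERNAL,cv2.CHAIN_APPROX_NONE)[0] if cv2.contourArea(k)>100]
    for k in ks: print(name,cv2.minAreaRect(k),rect(onz(c,k.reshape(-1,2),55)))
print("hole T",onz(T,(60+229/4,120+399/4),55),"tri",tri(T,[(60+229/4,120+399/4)],S,[(115+174/4,120+144/3.7)]))
print("cap T",onz(T,(60+90/4,120+428/4),116),"tri",tri(T,[(60+90/4,120+428/4)],S,[(115+99/4,120+57/3.7)]))
E
python3 m1.py
```

```text
plain (array([658.6, 176. ]), 68.3904800415039, 46.00924301147461, 1.041853427886963) centroid [659.  176.4]
plain (array([662.7, 180.1]), 69.3618392944336, 42.83139419555664, 0.7268562316894531) centroid [661.9 179.9]
   tri [[658.2 175.8  19.4   0.1]]
ring (array([472.7, 202.7]), 70.78211975097656, 45.5615234375, 25.815073013305664) centroid [472.5 202.8]
ring (array([475.5, 206.5]), 69.16217803955078, 44.03199768066406, 25.553852081298828) centroid [474.8 205.9]
   tri [[472.6 202.2  18.8   0.2]]
base (array([ 507.6, -113.7]), 70.56644439697266, 45.576908111572266, 19.682947158813477) centroid [ 507.5 -113.8]
base (array([ 510.4, -110.9]), 69.50102233886719, 44.18719482421875, 19.812179565429688) centroid [ 509.3 -111.5]
   tri [[ 507.4 -113.3   67.9    0.2]]
gauge (array([ 505.3, -281.4]), 41.623634338378906, 40.71050262451172, -44.79838943481445) centroid [ 505.3 -282.3]
gauge (array([ 507.4, -279.9]), 41.28291702270508, 40.73403549194336, 62.71978759765625) centroid [ 507.3 -279.9]
   tri [[ 505.2 -281.2   67.1    0.1]]
T ((8.5192289352417, 247.09616088867188), (9.4135732650756
[... 295 characters left out ...]
5350456237793)
S ((149.8416290283203, 155.94345092773438), (39.889495849609375, 16.009611129760742), 19.653823852539062) (array([495., 393.]), 110.28119659423828, 63.493438720703125, -73.46114158630371)
S ((103.69303894042969, 131.9730224609375), (21.63709831237793, 59.21927261352539), 79.3150863647461) (array([471.1, 628.7]), 177.92498779296875, 114.33090209960938, 16.292573928833008)
S ((59.97776794433594, 30.240398406982422), (49.252506256103516, 142.61582946777344), 71.7108383178711) (array([ 669.2, 1401.4]), 572.6500244140625, 503.72625732421875, -0.06049346923828125)
hole T [[500.3 359.4  55. ]] tri [[500.3 357.8  59.6   0. ]]
cap T [[483.8 413.5 116. ]] tri [[484.5 411.2 120.    1.7]]
```

```bash
cat > go.py <<'E'
import sys
from cell import env
from h import *
def go(x,y,z,yaw):
    s=env.state();R=Ro.from_euler("xyz",s["tcp_rot"]);Rt=Ro.from_euler("xyz",[np.pi,0,np.radians(yaw)])
    d=R.inv().apply(np.array([x,y,z])-s["eef_pos"]);r=(R.inv()*Rt).as_rotvec(degrees=True)/6
    print("t %.2f pos %s yaw %.2f open %.3f F %s"%(s["t"],np.round(s["eef_pos"],1),np.degrees(s["tcp_rot"][2]),s["opening"],np.round(s["ft_force"],1)))
    print("d",np.round(d,1),"r",np.round(r,3))
if __name__=="__main__": go(*map(float,sys.argv[1:5]))
E
python3 go.py 659 176 330 181
```

```text
t 0.15 pos [138.7 609.4 404.3] yaw 167.17 open 1.001 F [-0.2 -0.1  0.1]
d [-603.5 -307.    74.5] r [-9.000e-03 -2.000e-03 -2.304e+00]
```

Request:
play_rows([
  {"dx": -603.5, "dy": -307, "dz": 74.5, "rz": -2.3},
  {"dx": -603.5, "dy": -307, "dz": 74.5, "rz": -2.3},
  {"dx": -603.5, "dy": -307, "dz": 74.5, "rz": -2.3},
  {"dx": -603.5, "dy": -307, "dz": 74.5, "rz": -2.3},
  {"dx": -603.5, "dy": -307, "dz": 74.5, "rz": -2.3},
  {"dx": -603.5, "dy": -307, "dz": 74.5, "rz": -2.3},
  {"dx": -603.5, "dy": -307, "dz": 74.5, "rz": -2.3},
  {"dx": -603.5, "dy": -307, "dz": 74.5, "rz": -2.3},
], fingers=1)

```text
invalid input
```

```bash
python3 go.py 659 176 330 181
```

```text
t 0.15 pos [138.7 609.4 404.3] yaw 167.17 open 1.001 F [-0.2 -0.1  0.1]
d [-603.5 -307.    74.5] r [-9.000e-03 -2.000e-03 -2.304e+00]
```

Request:
play_rows([
  {"dx": -35, "dy": -17.5, "dz": 4, "rx": 0, "ry": 0, "rz": -0.2},
  {"dx": -70, "dy": -35, "dz": 8, "rx": 0, "ry": 0, "rz": -0.4},
])

```text
t: 0.32
eef_pos: [198.6, 559.6, 395.7]
tcp_rot: [-3.141, -0.0, 2.964]
ft_force: [0.0, 0.2, -0.3]
opening: 0.998
```

Request:
play_rows([
  {"dx": -105, "dy": -52, "dz": 12, "rx": 0, "ry": 0, "rz": -0.4},
  {"dx": -210, "dy": -105, "dz": 25, "rx": 0, "ry": 0, "rz": -0.8},
  {"dx": -210, "dy": -105, "dz": 25, "rx": 0, "ry": 0, "rz": -0.8},
  {"dx": -210, "dy": -105, "dz": 25, "rx": 0, "ry": 0, "rz": -0.8},
  {"dx": -210, "dy": -105, "dz": 25, "rx": 0, "ry": 0, "rz": -0.8},
  {"dx": -210, "dy": -105, "dz": 25, "rx": 0, "ry": 0, "rz": -0.8},
])

```text
t: 0.82
eef_pos: [389.1, 416.9, 370.3]
tcp_rot: [-3.14, -0.0, 3.046]
ft_force: [0.8, 0.5, 0.3]
opening: 0.998
```

```bash
python3 go.py 659 176 330 181
```

```text
t 0.82 pos [389.1 416.9 370.3] yaw 174.53 open 0.998 F [0.8 0.5 0.3]
d [-291.7 -214.1   40.5] r [-0.014 -0.005 -1.078]
```

Request:
play_rows([
  {"dx": -291.5, "dy": -214, "dz": 40.5, "rx": 0, "ry": 0, "rz": -1.08},
  {"dx": -291.5, "dy": -214, "dz": 40.5, "rx": 0, "ry": 0, "rz": -1.08},
  {"dx": -291.5, "dy": -214, "dz": 40.5, "rx": 0, "ry": 0, "rz": -1.08},
  {"dx": -291.5, "dy": -214, "dz": 40.5, "rx": 0, "ry": 0, "rz": -1.08},
  {"dx": -291.5, "dy": -214, "dz": 40.5, "rx": 0, "ry": 0, "rz": -1.08},
  {"dx": -291.5, "dy": -214, "dz": 40.5, "rx": 0, "ry": 0, "rz": -1.08},
  {"dx": -291.5, "dy": -214, "dz": 40.5, "rx": 0, "ry": 0, "rz": -1.08},
  {"dx": -291.5, "dy": -214, "dz": 40.5, "rx": 0, "ry": 0, "rz": -1.08},
])

```text
t: 1.48
eef_pos: [635.1, 196.7, 333.4]
tcp_rot: [-3.14, -0.001, -3.124]
ft_force: [0.6, 0.8, -0.4]
opening: 0.999
```

```bash
python3 go.py 659 176 330 181
```

```text
t 1.48 pos [635.1 196.7 333.4] yaw -178.99 open 0.999 F [ 0.6  0.8 -0.4]
d [-23.5 -21.1   3.4] r [-0.015 -0.009  0.001]
```

Request:
play_rows([
  {"dx": -23.5, "dy": -21, "dz": 3.4, "rx": 0, "ry": 0, "rz": 0},
  {"dx": -23.5, "dy": -21, "dz": 3.4, "rx": 0, "ry": 0, "rz": 0},
  {"dx": -23.5, "dy": -21, "dz": 3.4, "rx": 0, "ry": 0, "rz": 0},
])

```text
t: 1.73
eef_pos: [659.8, 174.6, 328.9]
tcp_rot: [-3.14, -0.002, -3.127]
ft_force: [-0.5, 1.0, -0.3]
opening: 1.002
```

```bash
cat > snap.py <<'E'
import sys
from cell import env, viewer
import cv2,numpy as np
n,cn=sys.argv[1],sys.argv[2]
c=viewer.read_camera(cn);s=env.state()
cv2.imwrite(f"pics/{n}.png",c["image"][:,:,::-1]);np.savez(f"pics/{n}.npz",**c,pos=s["eef_pos"],rot=s["tcp_rot"])
print(s["t"],np.round(s["eef_pos"],1),np.round(s["tcp_rot"],4),np.round(s["ft_force"],1),s["opening"])
E
python3 snap.py w1 wrist
```

```text
1.7833 [659.  175.7 329.3] [-3.1400e+00 -2.2000e-03 -3.1252e+00] [-0.8  0.9  0.6] 0.998613923377652
```

View pics/w1.png

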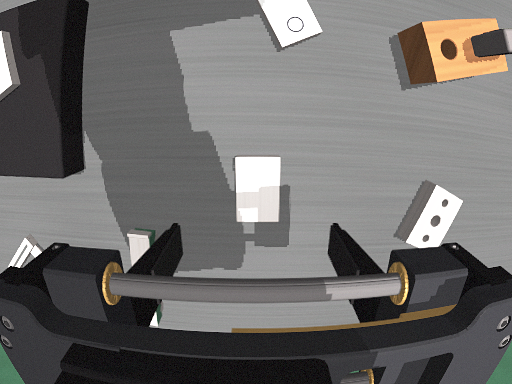

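The plate lies at px (236–280, 157–222), partly in the gripper's shadow.

```bash
cat > plate.py <<'E'
import sys
from h import *
np.set_printoptions(precision=2,suppress=True)
def plate(n,z,guess,lo=150,half=60,thick=15):
    c=load(n);g=cv2.cvtColor(c["image"],cv2.COLOR_RGB2GRAY)
    u=proj(c,[[guess[0],guess[1],z]],True)[0]
    x0,y0=np.maximum(u-half,0).astype(int);x1,y1=(u+half).astype(int)
    k4=4;sub=cv2.resize(g[y0:y1,x0:x1],None,fx=k4,fy=k4,interpolation=cv2.INTER_CUBIC)
    m=(sub>=lo).astype(np.uint8)
    ks=[k for k in cv2.findContours(m,cv2.RETR_EXTERNAL,cv2.CHAIN_APPROX_NONE)[0] if cv2.contourArea(k)>400*k4]
    k=min(ks,key=lambda k:np.linalg.norm(np.array(cv2.minAreaRect(k)[0])/k4+[x0,y0]-u))
    px=(k.reshape(-1,2)+.5)/k4-.5+[x0,y0]
    P=onz(c,px,z,True);ce,w,h,a=rect(P)
    s=c["pos"];yaw=np.degrees(c["rot"][2]);R=Ro.from_euler("xyz",c["rot"]).as_matrix()
    axis=s+R[:,2]*((z-s[2])/R[2,2])
    d=R.T@np.r_[ce-axis[:2],0]
    print(n,"centre",ce,"wh %.1f %.1f ang %.2f"%(w,h,a),"| rel tool x,y",d[:2],"px",px.mean(0))
    return ce,a,px
if __name__=="__main__":
    for lo in map(int,sys.argv[5:] or [150,170]): plate(sys.argv[1],float(sys.argv[2]),(float(sys.argv[3]),float(sys.argv[4])),lo)
E
python3 plate.py w1 15 659 176 140 150 160 170 180; python3 -c "
import numpy as np
c=np.load('pics/w1.npz')['image'];print(c[185,225:295:2,1]);print(c[150:230:2,258,1])"
```

```text
w1 centre [661.17 178.37] wh 137.5 119.0 ang 4.05 | rel tool x,y [-2.9   3.13] px [263.69 177.12]
w1 centre [645.33 176.63] wh 120.0 102.7 ang -87.33 | rel tool x,y [12.97  1.64] px [264.07 163.57]
w1 centre [661.34 178.18] wh 70.4 46.4 ang 0.99 | rel tool x,y [-3.08  2.94] px [257.46 188.18]
w1 centre [661.22 178.06] wh 70.0 46.1 ang 0.99 | rel tool x,y [-2.95  2.82] px [257.44 188.24]
w1 centre [661.32 178.1 ] wh 69.8 45.9 ang 0.99 | rel tool x,y [-3.05  2.86] px [257.41 188.22]
[100  94 130 153 153 102 255 255 255 255 255 255 255 255 255 255 255 255
 255 255 255 255 255 255 255 255 255 236 144 108  96  95 143 154 156]
[150 153 147 164 255 255 255 255 255 255 255 255 255 255 255 255 255 255
 255 254 251 229 230 227 227 229 229 228 227 224 222 226 223 222 224 229
 101 104  98 101]
```

Request:
play_rows([
  {"dx": -3, "dy": 2.9, "dz": 30, "rx": 0, "ry": 0, "rz": 0},
  {"dx": -3, "dy": 2.9, "dz": 60, "rx": 0, "ry": 0, "rz": 0},
  {"dx": -3, "dy": 2.9, "dz": 80, "rx": 0, "ry": 0, "rz": 0},
  {"dx": -3, "dy": 2.9, "dz": 80, "rx": 0, "ry": 0, "rz": 0},
  {"dx": -3, "dy": 2.9, "dz": 80, "rx": 0, "ry": 0, "rz": 0},
])

```text
t: 2.2
eef_pos: [661.2, 179.6, 249.2]
tcp_rot: [-3.14, -0.004, -3.124]
ft_force: [0.9, 0.8, 0.1]
opening: 1.0
```

```bash
python3 snap.py w2 wrist; python3 plate.py w2 15 661 178 160 170 180
python3 - <<'E'
from h import *
import sys; sys.argv=['x']
from plate import plate
a=plate("w1",15,(661,178),170)[2];b=plate("w2",15,(661,178),170)[2]
def cor(p): return cv2.boxPoints(cv2.minAreaRect(p.astype(np.float32)))
A,B=cor(a),cor(b)
A=A[np.argsort(A[:,1])];B=B[np.argsort(B[:,1])]
A=np.r_[sorted(A[:2].tolist()),sorted(A[2:].tolist())];B=np.r_[sorted(B[:2].tolist()),sorted(B[2:].tolist())]
print(tri(load("w1"),A,load("w2"),B,True,True))
E
```

```text
2.25 [661.6 179.5 250.5] [-3.1402e+00 -1.4000e-03 -3.1240e+00] [-0.1  0.4  1.3] 0.9994441131335745
w2 centre [661.58 177.9 ] wh 71.1 45.2 ang 0.79 | rel tool x,y [-0.33 -1.27] px [251.57 213.77]
w2 centre [661.61 177.93] wh 70.7 45.1 ang 0.93 | rel tool x,y [-0.35 -1.24] px [251.52 213.85]
w2 centre [661.63 177.87] wh 70.5 44.9 ang 0.70 | rel tool x,y [-0.37 -1.29] px [251.5  213.88]
w1 centre [661.22 178.06] wh 70.0 46.1 ang 0.99 | rel tool x,y [-2.95  2.82] px [257.44 188.24]
w2 centre [661.61 177.93] wh 70.7 45.1 ang 0.93 | rel tool x,y [-0.35 -1.24] px [251.52 213.85]
[[626.5  154.85  16.15   0.49]
 [625.78 199.97  15.31   0.53]
 [693.31 154.87  23.28   0.06]
 [694.02 202.76  19.69   0.44]]
```

View pics/w2.png

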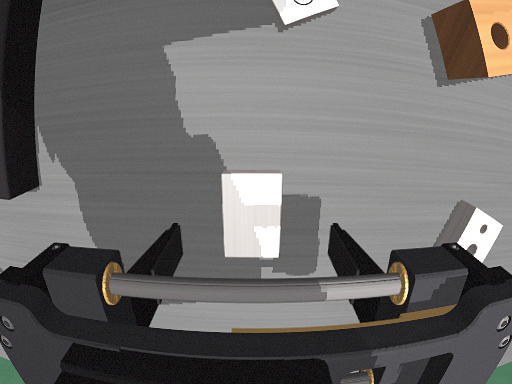

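Both wrist views agree: centre (661.6, 177.9), height about 16 mm, size 70.7×45.1. The plate is at px (222–282, 173–257), between the fingers. Going down to grip.

Request:
play_rows([
  {"dx": -0.3, "dy": -1.3, "dz": 30, "rx": 0, "ry": 0, "rz": 0},
  {"dx": -0.3, "dy": -1.3, "dz": 50, "rx": 0, "ry": 0, "rz": 0},
  {"dx": -0.3, "dy": -1.3, "dz": 56, "rx": 0, "ry": 0, "rz": 0},
  {"dx": -0.3, "dy": -1.3, "dz": 56, "rx": 0, "ry": 0, "rz": 0},
  {"dx": -0.3, "dy": -1.3, "dz": 56, "rx": 0, "ry": 0, "rz": 0},
])

```text
t: 2.67
eef_pos: [662.2, 178.4, 196.2]
tcp_rot: [-3.14, 0.0, -3.124]
ft_force: [-0.2, -0.4, -0.6]
opening: 0.997
```

```bash
python3 snap.py w3 wrist; python3 plate.py w3 15 661 178 160 170 180
```

```text
2.7167 [662.2 178.4 196.5] [-3.1406e+00  1.0000e-03 -3.1238e+00] [ 0.  -0.8  0.1] 0.9995486800531789
w3 centre [655.34 177.86] wh 58.6 45.1 ang 0.69 | rel tool x,y [ 7.08 -0.21] px [252.34 232.77]
w3 centre [655.44 177.84] wh 58.5 44.9 ang 0.84 | rel tool x,y [ 6.98 -0.23] px [252.31 232.83]
w3 centre [655.42 177.79] wh 58.3 44.8 ang 0.96 | rel tool x,y [ 7.   -0.28] px [252.29 232.83]
```

View pics/w3.png

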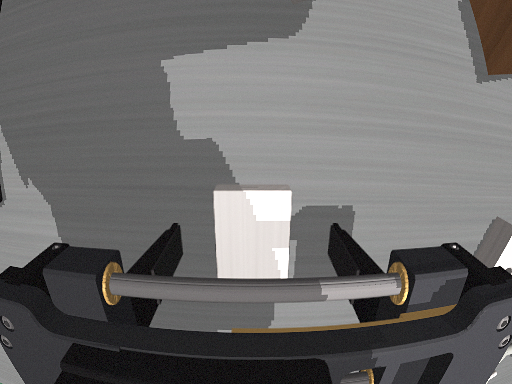

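Request:
play_rows([
  {"dx": 0.5, "dy": -0.2, "dz": 3.3, "rx": 0, "ry": 0, "rz": 0},
  {"dx": 0.5, "dy": -0.2, "dz": 3.3, "rx": 0, "ry": 0, "rz": 0},
  {"dx": 0.5, "dy": -0.2, "dz": 3.3, "rx": 0, "ry": 0, "rz": 0},
])

```text
t: 2.97
eef_pos: [661.8, 178.2, 194.0]
tcp_rot: [-3.141, 0.002, -3.124]
ft_force: [-0.4, -1.1, -0.9]
opening: 0.999
```

Request:
play_rows([
  {"dx": 0, "dy": 0, "dz": 0, "rx": 0, "ry": 0, "rz": 0},
  {"dx": 0, "dy": 0, "dz": 0, "rx": 0, "ry": 0, "rz": 0},
  {"dx": 0, "dy": 0, "dz": 0, "rx": 0, "ry": 0, "rz": 0},
  {"dx": 0, "dy": 0, "dz": 0, "rx": 0, "ry": 0, "rz": 0},
  {"dx": 0, "dy": 0, "dz": 0, "rx": 0, "ry": 0, "rz": 0},
  {"dx": 0, "dy": 0, "dz": 0, "rx": 0, "ry": 0, "rz": 0},
], fingers=0.2)

```text
t: 3.47
eef_pos: [661.8, 178.2, 193.9]
tcp_rot: [-3.141, 0.002, -3.124]
ft_force: [0.2, -0.8, -0.1]
opening: 0.634
```

Request:
play_rows([
  {"dx": 0, "dy": 0, "dz": 0, "rx": 0, "ry": 0, "rz": 0},
  {"dx": 0, "dy": 0, "dz": 0, "rx": 0, "ry": 0, "rz": 0},
  {"dx": 0, "dy": 0, "dz": 0, "rx": 0, "ry": 0, "rz": 0},
  {"dx": 0, "dy": 0, "dz": 0, "rx": 0, "ry": 0, "rz": 0},
  {"dx": 0, "dy": 0, "dz": 0, "rx": 0, "ry": 0, "rz": 0},
  {"dx": 0, "dy": 0, "dz": 0, "rx": 0, "ry": 0, "rz": 0},
])

```text
t: 3.97
eef_pos: [661.8, 178.1, 193.9]
tcp_rot: [-3.141, 0.002, -3.124]
ft_force: [0.7, -1.4, -0.1]
opening: 0.47
```

Request:
play_rows([
  {"dx": 0, "dy": 0, "dz": -10, "rx": 0, "ry": 0, "rz": 0},
  {"dx": 0, "dy": 0, "dz": -40, "rx": 0, "ry": 0, "rz": 0},
  {"dx": 0, "dy": 0, "dz": -80, "rx": 0, "ry": 0, "rz": 0},
  {"dx": 0, "dy": 0, "dz": -110, "rx": 0, "ry": 0, "rz": 0},
  {"dx": 0, "dy": 0, "dz": -120, "rx": 0, "ry": 0, "rz": 0},
  {"dx": 0, "dy": 0, "dz": -120, "rx": 0, "ry": 0, "rz": 0},
])

```text
t: 4.47
eef_pos: [661.6, 178.3, 316.9]
tcp_rot: [-3.141, 0.007, -3.124]
ft_force: [-0.4, 0.2, -3.4]
opening: 0.467
```

```bash
python3 snap.py w4 wrist; python3 go.py 507.5 -113.7 310 199.7;python3 go.py 507.5 -113.7 310 19.7
```

```text
4.5167 [661.3 178.2 314.4] [-3.1409e+00  3.1000e-03 -3.1238e+00] [-0.4 -0.5 -2.8] 0.46883229786767
t 4.52 pos [661.3 178.2 314.4] yaw -178.98 open 0.469 F [-0.4 -0.5 -2.8]
d [ 159.  -289.1    4.1] r [-0.012  0.029 -3.113]
t 4.52 pos [661.3 178.2 314.4] yaw -178.98 open 0.469 F [-0.4 -0.5 -2.8]
d [ 159.  -289.1    4.1] r [4.1000e-02 1.7000e-02 2.6887e+01]
```

View pics/w4.png

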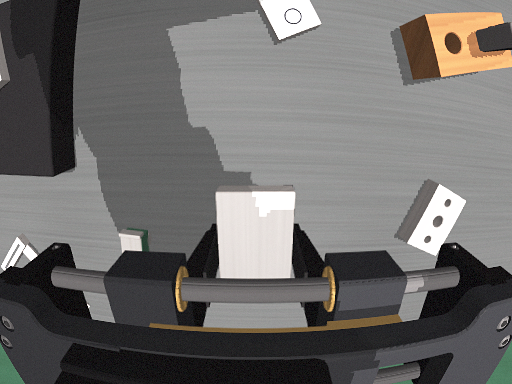

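Held level at opening 0.469 (44.5 mm, as it should be). The plate's front edge is at row about 186. Now to a viewing point beside the base.

```bash
python3 go.py 564 -93.5 310 199.7
```

```text
t 4.52 pos [661.3 178.2 314.4] yaw -178.98 open 0.469 F [-0.4 -0.5 -2.8]
d [ 102.2 -269.9    4.2] r [-0.012  0.029 -3.113]
```

Request:
play_rows([
  {"dx": 12, "dy": -34, "dz": 0, "rx": 0, "ry": 0, "rz": -0.4},
  {"dx": 25, "dy": -68, "dz": 1, "rx": 0, "ry": 0, "rz": -0.8},
  {"dx": 38, "dy": -102, "dz": 2, "rx": 0, "ry": 0, "rz": -1.2},
  {"dx": 51, "dy": -136, "dz": 2, "rx": 0, "ry": 0, "rz": -1.6},
  {"dx": 64, "dy": -170, "dz": 3, "rx": 0, "ry": 0, "rz": -2.0},
  {"dx": 77, "dy": -204, "dz": 3, "rx": 0, "ry": 0, "rz": -2.4},
  {"dx": 90, "dy": -238, "dz": 4, "rx": 0, "ry": 0, "rz": -2.8},
  {"dx": 102, "dy": -270, "dz": 4, "rx": 0, "ry": 0, "rz": -3.1},
])

```text
t: 5.18
eef_pos: [562.8, -95.0, 307.7]
tcp_rot: [3.141, -0.001, -2.797]
ft_force: [0.5, -0.4, -2.7]
opening: 0.47
```

```bash
python3 go.py 564 -93.5 310 199.7
```

```text
t 5.18 pos [562.8 -95.  307.7] yaw -160.26 open 0.470 F [ 0.5 -0.4 -2.7]
d [-1.7  1.1 -2.3] r [ 0.008 -0.007  0.007]
```

Request:
play_rows([
  {"dx": 0, "dy": 0, "dz": 0, "rx": 0, "ry": 0, "rz": 0},
  {"dx": 0, "dy": 0, "dz": 0, "rx": 0, "ry": 0, "rz": 0},
])

```text
t: 5.35
eef_pos: [561.8, -96.6, 305.4]
tcp_rot: [3.138, -0.004, -2.8]
ft_force: [-0.0, 1.0, -2.9]
opening: 0.471
```

```bash
python3 snap.py w5 wrist; python3 plate.py w5 65 507.5 -113.7 140 160 180
```

```text
5.4 [562.4 -95.5 305.9] [ 3.1386 -0.0034 -2.7992] [ 0.4  0.4 -3.2] 0.4713949793359958
w5 centre [ 508.41 -112.82] wh 66.0 45.1 ang 19.78 | rel tool x,y [55.85  1.11] px [255.72 141.83]
w5 centre [ 508.46 -112.8 ] wh 66.0 45.0 ang 19.81 | rel tool x,y [55.8   1.12] px [255.7  141.75]
w5 centre [ 508.41 -112.83] wh 65.7 44.7 ang 19.82 | rel tool x,y [55.86  1.11] px [255.73 141.7 ]
```

View pics/w5.png

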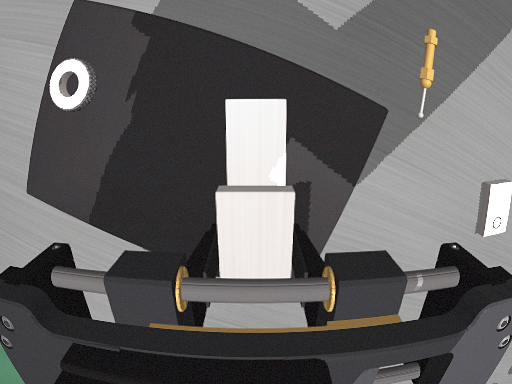

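The base is at px (225–286, 99–186), its back end hidden by the held plate, whose top-face front edge is around row 192. Next is the held plate's offset in the tool frame.

```bash
cat > held.py <<'E'
import sys
from h import *
np.set_printoptions(precision=2,suppress=True)
def held(n,depth=178.9,show=True):
    c=load(n);g=cv2.GaussianBlur(cv2.cvtColor(c["image"],cv2.COLOR_RGB2GRAY),(3,3),0).astype(float)
    R=Ro.from_euler("xyz",c["rot"]).as_matrix();p=c["pos"]
    def totool(px):
        o,d=ray(c,px,True);o=R.T@(o-p);d=d@R
        return o+d*((depth-o[2])/d[:,2:3])
    if show:
        print("col prof",g[176:204,232].astype(int),g[176:204,258].astype(int),"row prof",g[240,205:305:1].astype(int))
    return totool
if __name__=="__main__":
    f=held(sys.argv[1]);print(f([[230,192],[255,192],[285,192],[216,240],[294,240]]))
E
python3 held.py w5; python3 held.py w4|tail -5
```

```text
col prof [241 240 241 241 241 240 241 241 232 193 144 127 130 130 135 165 210 235
 239 240 239 239 239 239 239 239 239 239] [240 240 239 239 239 239 239 238 229 192 145 129 131 130 135 166 211 235
 239 239 238 239 239 238 238 238 238 238] row prof [ 22  20  22  23  22  20  19  24  31  32  27  34 101 201 242 240 239 237
 236 237 238 238 238 238 238 237 237 236 236 237 238 239 239 238 238 238
 239 239 240 240 238 238 239 239 238 237 237 237 238 238 237 237 237 235
 234 235 235 236 237 237 236 236 236 237 237 237 237 236 236 237 237 238
 239 239 239 237 236 236 235 235 236 236 236 236 236 238 240 184  73  23
  28  29  27  23  21  20  19  19  19  19]
[[ 36.02 -13.43 178.9 ]
 [ 36.     0.42 178.9 ]
 [ 35.99  17.05 178.9 ]
 [  6.58 -22.57 178.9 ]
 [  6.53  23.38 178.9 ]]
[[ 33.54 -12.58 178.9 ]
 [ 33.54   1.52 178.9 ]
 [ 33.55  18.46 178.9 ]
 [  3.49 -21.88 178.9 ]
 [  3.49  24.96 178.9 ]]
```

Run:
```python
from h import *
np.set_printoptions(precision=3,suppress=True)
for n in["w1","w2","w3","w4","w5"]:
    c=load(n);R=Ro.from_euler("xyz",c["rot"]).as_matrix();Rw,_,o=cam(c);print(n,R.T@(o-c["pos"]),Ro.from_matrix(Rw@R).as_rotvec())
```

```text
w1 [80.876  0.164 21.289] [ 0.23  0.23 -1.56]
w2 [82.112  1.312 21.945] [ 0.228  0.228 -1.558]
w3 [81.751  1.21  21.084] [ 0.23   0.229 -1.558]
w4 [81.28   1.313 18.561] [ 0.234  0.232 -1.558]
w5 [82.208  0.287 21.238] [ 0.23   0.229 -1.559]
```

Request:
play_rows([
  {"dx": 25, "dy": 0.5, "dz": 0, "rx": 0, "ry": 0, "rz": 0},
  {"dx": 45, "dy": 0.7, "dz": 10, "rx": 0, "ry": 0, "rz": 0},
  {"dx": 52.5, "dy": 0.7, "dz": 20, "rx": 0, "ry": 0, "rz": 0},
  {"dx": 52.5, "dy": 0.7, "dz": 21, "rx": 0, "ry": 0, "rz": 0},
  {"dx": 52.5, "dy": 0.7, "dz": 21, "rx": 0, "ry": 0, "rz": 0},
  {"dx": 52.5, "dy": 0.7, "dz": 21, "rx": 0, "ry": 0, "rz": 0},
])

```text
t: 5.9
eef_pos: [513.5, -111.8, 285.0]
tcp_rot: [3.139, -0.003, -2.798]
ft_force: [-0.9, -0.1, -1.9]
opening: 0.466
```

```bash
python3 snap.py w6 wrist
python3 - <<'E'
import cv2
a=cv2.imread('pics/w6.png')[130:290,170:340];cv2.imwrite('pics/w6z.png',cv2.resize(a,None,fx=3.5,fy=3.5,interpolation=cv2.INTER_NEAREST))
E
```

```text
5.95 [ 513.5 -111.8  285.2] [ 3.1391e+00 -2.8000e-03 -2.7982e+00] [-0.3 -0.4 -3.2] 0.4700032162592467
```

View pics/w6z.png

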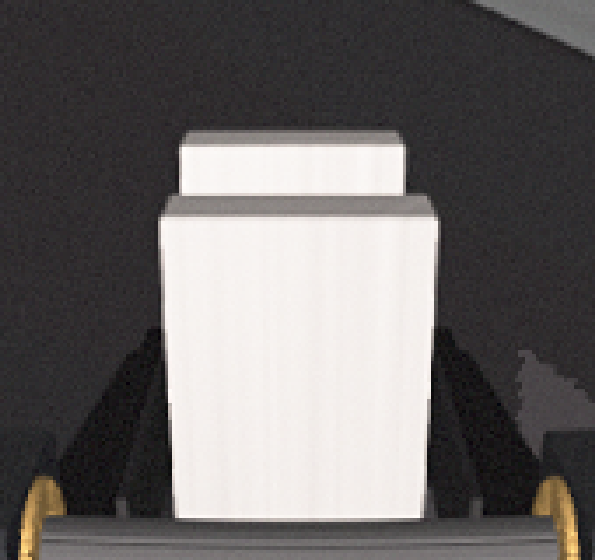

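Base top front corners in the crop are at (180,144) and (405,144); held plate corners are at (160,216) and (438,216). Now sub-pixel edges.

```bash
cat > rel.py <<'E'
import sys
from h import *
np.set_printoptions(precision=2,suppress=True)
CO=np.array([81.9,0.9,21.2]);CR=Ro.from_rotvec([.2295,.229,-1.5585])  # camera in tool
def tool(c,px,depth):
    a=(np.atleast_2d(px)-[float(c["cx"]),float(c["cy"])])/float(c["fx"]);r=np.linalg.norm(a,axis=1,keepdims=True)
    d=CR.inv().apply(np.hstack([a*np.sinc(r/np.pi),np.cos(r)]))
    return CO+d*((depth-CO[2])/d[:,2:3])
def cross(p,lo,thr,rising=True):
    for i in range(len(p)-1):
        a,b=(p[i],p[i+1]) if rising else (-p[i],-p[i+1]);t=thr if rising else -thr
        if a<t<=b: return lo+i+(t-a)/(b-a)
    return np.nan
def edges(c,xs,ylo,yhi,xlo,xhi,row,thr=185):
    g=cv2.cvtColor(c["image"],cv2.COLOR_RGB2GRAY).astype(float)
    top=[(x,cross(g[ylo:yhi,x],ylo,thr)) for x in xs]
    L=cross(g[row,xlo:xhi],xlo,130);Rr=xhi-cross(g[row,xhi:xlo:-1],0,130)
    return np.array(top),np.array([[L,row],[Rr,row]])
E
cat > r6.py <<'E'
from rel import *
c=load("w6")
t,s=edges(c,range(224,284,6),160,176,200,310,178);print(t[[0,-1]],s)
B=tool(c,t,c["pos"][2]-65);Bs=tool(c,s,c["pos"][2]-65)
t,s=edges(c,range(224,284,6),188,200,200,310,215);print(t[[0,-1]],s)
H=tool(c,t,178.9);Hs=tool(c,s,178.9)
print("front x base %.2f held %.2f; y centre base %.2f held %.2f; widths %.2f %.2f"%(B[:,0].mean(),H[:,0].mean(),Bs[:,1].mean(),Hs[:,1].mean(),np.ptp(Bs[:,1]),np.ptp(Hs[:,1])))
print("yaw deg base %.2f held %.2f"%tuple(np.degrees(np.polyfit(q[:,1],q[:,0],1)[0]) for q in(B,H)))
E
python3 r6.py
```

```text
[[224.   171.05]
 [278.   170.8 ]] [[220.69 178.  ]
 [285.31 178.  ]]
[[224.   191.31]
 [278.   191.3 ]] [[215.9  215.  ]
 [293.77 215.  ]]
front x base 38.79 held 36.14; y centre base -0.36 held 0.91; widths 44.65 44.39
yaw deg base 0.28 held -0.03
```

Request:
play_rows([
  {"dx": 2.6, "dy": -1.3, "dz": 8, "rx": 0, "ry": 0, "rz": -0.05},
  {"dx": 2.6, "dy": -1.3, "dz": 12, "rx": 0, "ry": 0, "rz": -0.05},
  {"dx": 2.6, "dy": -1.3, "dz": 13, "rx": 0, "ry": 0, "rz": -0.05},
  {"dx": 2.6, "dy": -1.3, "dz": 13, "rx": 0, "ry": 0, "rz": -0.05},
  {"dx": 2.6, "dy": -1.3, "dz": 13, "rx": 0, "ry": 0, "rz": -0.05},
])

```text
t: 6.37
eef_pos: [511.6, -113.9, 272.1]
tcp_rot: [3.139, -0.003, -2.793]
ft_force: [-0.1, 0.3, -3.8]
opening: 0.47
```

```bash
python3 snap.py w7 wrist; sed 's/w6/w7/' r6.py > r7.py
python3 - <<'E'
import cv2
a=cv2.imread('pics/w7.png')[130:290,170:340];cv2.imwrite('pics/w7z.png',cv2.resize(a,None,fx=3.5,fy=3.5,interpolation=cv2.INTER_NEAREST))
g=cv2.cvtColor(cv2.imread('pics/w7.png'),cv2.COLOR_BGR2GRAY);print(g[168:200,250])
E
```

```text
6.4167 [ 511.6 -114.   272.2] [ 3.1390e+00 -2.8000e-03 -2.7931e+00] [ 0.2  0.5 -2.4] 0.4712067529285923
[ 46  43  46  44  45  46  91 135 138 138 139 195 244 247 246 245 244 213
 127 135 138 136 130 163 231 243 245 244 243 244 242 243]
```

View pics/w7z.png

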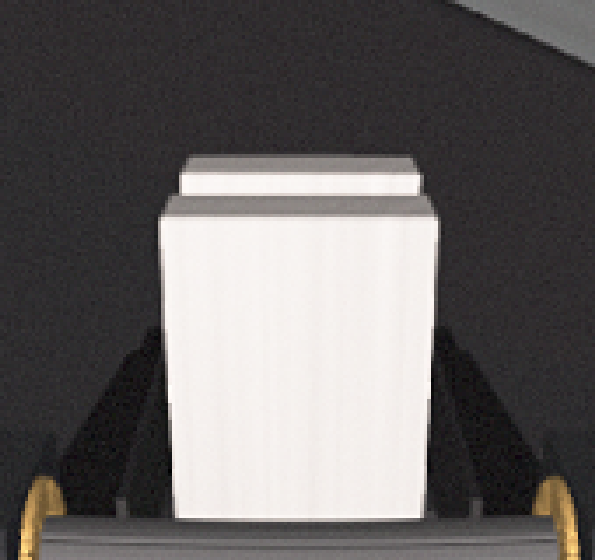

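```bash
cat > r7.py <<'E'
from rel import *
c=load("w7")
t,s=edges(c,range(224,284,6),172,184,200,310,182);print(t[[0,-1]],s)
B=tool(c,t,c["pos"][2]-65);Bs=tool(c,s,c["pos"][2]-65)
t,s=edges(c,range(224,284,6),188,200,200,310,215)
H=tool(c,t,178.9);Hs=tool(c,s,178.9)
print("front x base %.2f held %.2f; y centre base %.2f held %.2f; widths %.2f %.2f"%(B[:,0].mean(),H[:,0].mean(),Bs[:,1].mean(),Hs[:,1].mean(),np.ptp(Bs[:,1]),np.ptp(Hs[:,1])))
print("yaw deg base %.2f held %.2f"%tuple(np.degrees(np.polyfit(q[:,1],q[:,0],1)[0]) for q in(B,H)))
E
python3 r7.py
```

```text
[[224.   178.61]
 [278.   178.92]] [[220.69 182.  ]
 [289.85 182.  ]]
front x base 36.32 held 36.15; y centre base 1.20 held 0.91; widths 44.85 44.40
yaw deg base -0.40 held -0.04
```

Aligned to within 0.3 mm. Lowering to contact.

Request:
play_rows([
  {"dx": 0.2, "dy": 0.3, "dz": 4, "rx": 0, "ry": 0, "rz": 0.03},
  {"dx": 0.2, "dy": 0.3, "dz": 8, "rx": 0, "ry": 0, "rz": 0.03},
  {"dx": 0.2, "dy": 0.3, "dz": 11, "rx": 0, "ry": 0, "rz": 0.03},
  {"dx": 0.2, "dy": 0.3, "dz": 11, "rx": 0, "ry": 0, "rz": 0.03},
  {"dx": 0.2, "dy": 0.3, "dz": 11, "rx": 0, "ry": 0, "rz": 0.03},
])

```text
t: 6.83
eef_pos: [511.2, -113.7, 261.0]
tcp_rot: [3.139, -0.003, -2.796]
ft_force: [0.3, -0.6, -3.0]
opening: 0.468
```

Request:
play_rows([
  {"dx": 0, "dy": 0, "dz": 1, "rx": 0, "ry": 0, "rz": 0},
  {"dx": 0, "dy": 0, "dz": 1, "rx": 0, "ry": 0, "rz": 0},
])

```text
t: 7.0
eef_pos: [511.2, -113.7, 259.9]
tcp_rot: [3.139, -0.003, -2.796]
ft_force: [0.8, -0.1, -2.8]
opening: 0.468
```

Request:
play_rows([
  {"dx": 0, "dy": 0, "dz": 0.7, "rx": 0, "ry": 0, "rz": 0},
  {"dx": 0, "dy": 0, "dz": 0.7, "rx": 0, "ry": 0, "rz": 0},
])

```text
t: 7.17
eef_pos: [511.2, -113.7, 259.1]
tcp_rot: [3.139, -0.003, -2.796]
ft_force: [0.1, 0.1, -3.5]
opening: 0.473
```

Request:
play_rows([
  {"dx": 0, "dy": 0, "dz": 0.7, "rx": 0, "ry": 0, "rz": 0},
  {"dx": 0, "dy": 0, "dz": 0.7, "rx": 0, "ry": 0, "rz": 0},
])

```text
t: 7.33
eef_pos: [511.2, -113.7, 258.9]
tcp_rot: [3.139, -0.003, -2.796]
ft_force: [-2.6, 0.7, 3.3]
opening: 0.467
```

Contact at z = 258.9, as predicted. Releasing.

Request:
play_rows([
  {"dx": 0, "dy": 0, "dz": 0, "rx": 0, "ry": 0, "rz": 0},
  {"dx": 0, "dy": 0, "dz": 0, "rx": 0, "ry": 0, "rz": 0},
  {"dx": 0, "dy": 0, "dz": 0, "rx": 0, "ry": 0, "rz": 0},
  {"dx": 0, "dy": 0, "dz": 0, "rx": 0, "ry": 0, "rz": 0},
  {"dx": 0, "dy": 0, "dz": 0, "rx": 0, "ry": 0, "rz": 0},
  {"dx": 0, "dy": 0, "dz": 0, "rx": 0, "ry": 0, "rz": 0},
], fingers=0.95)

```text
t: 7.83
eef_pos: [511.2, -113.7, 258.9]
tcp_rot: [3.139, -0.003, -2.796]
ft_force: [-0.2, -0.0, 0.6]
opening: 0.834
```

Request:
play_rows([
  {"dx": 0, "dy": 0, "dz": -10, "rx": 0, "ry": 0, "rz": 0},
  {"dx": 0, "dy": 0, "dz": -40, "rx": 0, "ry": 0, "rz": 0},
  {"dx": 0, "dy": 0, "dz": -70, "rx": 0, "ry": 0, "rz": 0},
  {"dx": 0, "dy": 0, "dz": -90, "rx": 0, "ry": 0, "rz": 0},
  {"dx": 0, "dy": 0, "dz": -90, "rx": 0, "ry": 0, "rz": 0},
])

```text
t: 8.25
eef_pos: [511.8, -113.9, 353.4]
tcp_rot: [-3.14, 0.002, -2.796]
ft_force: [-0.1, 0.0, 0.2]
opening: 0.949
```

```bash
python3 snap.py w8 wrist; python3 snap.py t8 top; python3 plate.py w8 80 508 -113 160 180; python3 go.py 472.6 203 290 205.8
python3 - <<'E'
import cv2
a=cv2.imread('pics/w8.png')[130:290,170:340];cv2.imwrite('pics/w8z.png',cv2.resize(a,None,fx=3.5,fy=3.5,interpolation=cv2.INTER_NEAREST))
E
```

```text
8.3 [ 511.5 -113.8  351.3] [-3.1414e+00  5.0000e-04 -2.7961e+00] [-0.1 -0.  -0.5] 0.9504483824735682
8.35 [ 511.3 -113.7  349.9] [ 3.1402e+00 -1.4000e-03 -2.7961e+00] [-0.2 -0.2  0.1] 0.9506923483058435
w8 centre [ 507.7  -113.11] wh 74.6 45.6 ang 19.57 | rel tool x,y [3.48 2.  ] px [256.41 193.63]
w8 centre [ 507.81 -113.02] wh 74.3 45.4 ang 19.84 | rel tool x,y [3.35 2.05] px [256.41 193.52]
t 8.35 pos [ 511.3 -113.7  349.9] yaw -160.20 open 0.951 F [-0.2 -0.2  0.1]
d [-70.9 311.   60.2] r [ 0.014 -0.013 -1.001]
```

View pics/w8z.png

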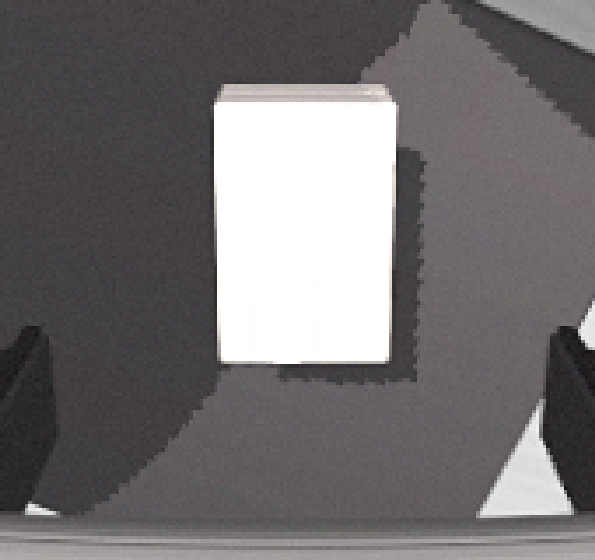

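Plain plate placed on the base; all edges look flush. Next, the ringed spacer.

Request:
play_rows([
  {"dx": -9, "dy": 39, "dz": 5, "rx": 0, "ry": 0, "rz": -0.1},
  {"dx": -18, "dy": 78, "dz": 10, "rx": 0, "ry": 0, "rz": -0.3},
  {"dx": -27, "dy": 117, "dz": 20, "rx": 0, "ry": 0, "rz": -0.4},
  {"dx": -36, "dy": 156, "dz": 30, "rx": 0, "ry": 0, "rz": -0.5},
  {"dx": -45, "dy": 195, "dz": 40, "rx": 0, "ry": 0, "rz": -0.7},
  {"dx": -54, "dy": 234, "dz": 50, "rx": 0, "ry": 0, "rz": -0.8},
  {"dx": -63, "dy": 273, "dz": 60, "rx": 0, "ry": 0, "rz": -0.9},
  {"dx": -71, "dy": 311, "dz": 60, "rx": 0, "ry": 0, "rz": -1},
])

```text
t: 9.02
eef_pos: [471.7, 204.8, 287.7]
tcp_rot: [3.139, -0.005, -2.691]
ft_force: [0.7, -0.6, -0.1]
opening: 0.953
```

Request:
play_rows([
  {"dx": 0, "dy": 0, "dz": 0, "rx": 0, "ry": 0, "rz": 0},
  {"dx": 0, "dy": 0, "dz": 0, "rx": 0, "ry": 0, "rz": 0},
])

```text
t: 9.18
eef_pos: [470.8, 206.5, 286.3]
tcp_rot: [3.139, -0.008, -2.687]
ft_force: [0.6, -0.4, -0.2]
opening: 0.948
```

```bash
python3 snap.py w9 wrist; python3 plate.py w9 15 473 203 160 170 180
```

```text
9.2333 [471.2 205.3 286.7] [ 3.139  -0.0076 -2.689 ] [-0.   0.2  0.2] 0.9535471281684762
w9 centre [474.94 204.47] wh 73.8 46.4 ang 25.84 | rel tool x,y [-5.07 -3.03] px [248.54 202.69]
w9 centre [474.85 204.03] wh 70.2 45.5 ang 25.86 | rel tool x,y [-4.81 -3.39] px [248.13 202.97]
w9 centre [474.72 204.01] wh 69.9 45.4 ang 25.82 | rel tool x,y [-4.68 -3.35] px [248.1 202.9]
```

View pics/w9.png

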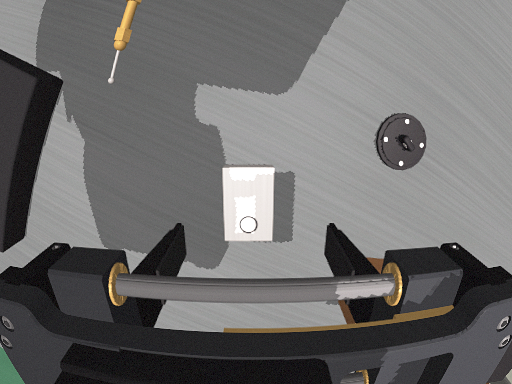

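The plate is at px (222–274, 166–242) with the ring at (248,225). Centre is (474.8, 204.0), size 70×45.4.

```bash
python3 go.py 474.8 204 230 205.85
```

```text
t 9.23 pos [471.2 205.3 286.7] yaw -154.07 open 0.954 F [-0.   0.2  0.2]
d [-3.1 -2.8 56.7] r [ 0.024 -0.073  0.014]
```

Request:
play_rows([
  {"dx": -3.1, "dy": -2.8, "dz": 25, "rx": 0.02, "ry": -0.07, "rz": 0},
  {"dx": -3.1, "dy": -2.8, "dz": 50, "rx": 0.02, "ry": -0.07, "rz": 0},
  {"dx": -3.1, "dy": -2.8, "dz": 57, "rx": 0.02, "ry": -0.07, "rz": 0},
  {"dx": -3.1, "dy": -2.8, "dz": 57, "rx": 0.02, "ry": -0.07, "rz": 0},
  {"dx": -3.1, "dy": -2.8, "dz": 57, "rx": 0.02, "ry": -0.07, "rz": 0},
])

```text
t: 9.65
eef_pos: [475.1, 203.2, 229.9]
tcp_rot: [3.141, -0.001, -2.69]
ft_force: [0.6, -0.2, 0.5]
opening: 0.949
```

```bash
python3 snap.py w10 wrist; python3 plate.py w10 15 475 204 160 170 180;  python3 - <<'E'
from h import *
import sys; sys.argv=['x']
from plate import plate
a=plate("w9",15,(474.8,204),175)[2];b=plate("w10",15,(474.8,204),175)[2]
print(tri(load("w9"),[a.mean(0)],load("w10"),[b.mean(0)],True,True))
E
python3 go.py 474.8 204 193.5 205.85
```

```text
9.7 [475.2 203.5 230.5] [ 3.1413e+00  3.0000e-04 -2.6901e+00] [-0.4  0.   0.2] 0.9495779715763201
w10 centre [470.   214.42] wh 87.5 68.2 ang 26.13 | rel tool x,y [-0.09 12.05] px [265.62 218.51]
w10 centre [474.71 203.93] wh 70.1 45.1 ang 25.94 | rel tool x,y [0.25 0.55] px [254.28 220.86]
w10 centre [474.53 203.79] wh 69.7 45.0 ang 25.84 | rel tool x,y [0.47 0.51] px [254.24 220.88]
w9 centre [474.84 204.03] wh 70.2 45.5 ang 25.86 | rel tool x,y [-4.8  -3.39] px [248.08 202.95]
w10 centre [474.6 203.8] wh 69.9 45.0 ang 25.77 | rel tool x,y [0.4  0.49] px [254.22 220.85]
[[476.88 204.67   1.57   0.34]]
t 9.70 pos [475.2 203.5 230.5] yaw -154.13 open 0.950 F [-0.4  0.   0.2]
d [ 0.1  0.6 37. ] r [0.003 0.002 0.003]
```

The size at z=15 fits (69.9×45.0). The short-baseline height of 1.6 mm is noise: the size check and the two-camera height both fit 15. Going down.

Request:
play_rows([
  {"dx": 0.2, "dy": 0.6, "dz": 20, "rx": 0, "ry": 0, "rz": 0},
  {"dx": 0.2, "dy": 0.6, "dz": 32, "rx": 0, "ry": 0, "rz": 0},
  {"dx": 0.2, "dy": 0.6, "dz": 36.5, "rx": 0, "ry": 0, "rz": 0},
  {"dx": 0.2, "dy": 0.6, "dz": 36.5, "rx": 0, "ry": 0, "rz": 0},
  {"dx": 0.2, "dy": 0.6, "dz": 36.5, "rx": 0, "ry": 0, "rz": 0},
])

```text
t: 10.12
eef_pos: [475.0, 203.9, 194.8]
tcp_rot: [3.141, 0.001, -2.69]
ft_force: [-0.3, 0.1, 0.4]
opening: 0.948
```

Request:
play_rows([
  {"dx": 0, "dy": 0, "dz": 0, "rx": 0, "ry": 0, "rz": 0},
  {"dx": 0, "dy": 0, "dz": 0, "rx": 0, "ry": 0, "rz": 0},
  {"dx": 0, "dy": 0, "dz": 0, "rx": 0, "ry": 0, "rz": 0},
  {"dx": 0, "dy": 0, "dz": 0, "rx": 0, "ry": 0, "rz": 0},
  {"dx": 0, "dy": 0, "dz": 0, "rx": 0, "ry": 0, "rz": 0},
  {"dx": 0, "dy": 0, "dz": 0, "rx": 0, "ry": 0, "rz": 0},
  {"dx": 0, "dy": 0, "dz": 0, "rx": 0, "ry": 0, "rz": 0},
  {"dx": 0, "dy": 0, "dz": 0, "rx": 0, "ry": 0, "rz": 0},
], fingers=0.2)

```text
t: 10.78
eef_pos: [475.0, 203.9, 194.8]
tcp_rot: [3.141, 0.001, -2.69]
ft_force: [0.6, -0.1, 1.3]
opening: 0.468
```

Request:
play_rows([
  {"dx": 0, "dy": 0, "dz": 0, "rx": 0, "ry": 0, "rz": 0},
  {"dx": 0, "dy": 0, "dz": 0, "rx": 0, "ry": 0, "rz": 0},
  {"dx": 0, "dy": 0, "dz": 0, "rx": 0, "ry": 0, "rz": 0},
  {"dx": 0, "dy": 0, "dz": 0, "rx": 0, "ry": 0, "rz": 0},
])

```text
t: 11.12
eef_pos: [475.0, 203.9, 194.8]
tcp_rot: [3.141, 0.001, -2.69]
ft_force: [-0.0, 0.1, 0.5]
opening: 0.472
```

Request:
play_rows([
  {"dx": 0, "dy": 0, "dz": -8, "rx": 0, "ry": 0, "rz": 0},
  {"dx": 0, "dy": 0, "dz": -30, "rx": 0, "ry": 0, "rz": 0},
  {"dx": 0, "dy": 0, "dz": -65, "rx": 0, "ry": 0, "rz": 0},
  {"dx": 0, "dy": 0, "dz": -100, "rx": 0, "ry": 0, "rz": 0},
  {"dx": 0, "dy": 0, "dz": -127, "rx": 0, "ry": 0, "rz": 0},
  {"dx": 0, "dy": 0, "dz": -127, "rx": 0, "ry": 0, "rz": 0},
])

```text
t: 11.62
eef_pos: [475.1, 204.0, 326.8]
tcp_rot: [-3.14, 0.008, -2.69]
ft_force: [1.7, 0.0, -4.1]
opening: 0.47
```

```bash
python3 go.py 563 -95 321 199.75
```

```text
t 11.62 pos [475.1 204.  326.8] yaw -154.12 open 0.470 F [ 1.7  0.  -4.1]
d [  51.5 -307.4    5.7] r [-0.006  0.08   1.021]
```

Request:
play_rows([
  {"dx": 6, "dy": -38, "dz": 1, "rx": 0, "ry": 0, "rz": 0.1},
  {"dx": 13, "dy": -76, "dz": 1, "rx": 0, "ry": 0, "rz": 0.25},
  {"dx": 19, "dy": -114, "dz": 2, "rx": 0, "ry": 0, "rz": 0.4},
  {"dx": 26, "dy": -152, "dz": 3, "rx": 0, "ry": 0, "rz": 0.5},
  {"dx": 32, "dy": -190, "dz": 4, "rx": 0, "ry": 0.05, "rz": 0.65},
  {"dx": 39, "dy": -228, "dz": 4, "rx": 0, "ry": 0.05, "rz": 0.8},
  {"dx": 45, "dy": -266, "dz": 5, "rx": 0, "ry": 0.05, "rz": 0.9},
  {"dx": 51.5, "dy": -307, "dz": 5, "rx": 0, "ry": 0.05, "rz": 1.02},
])

```text
t: 12.28
eef_pos: [562.6, -96.4, 320.4]
tcp_rot: [3.141, 0.001, -2.797]
ft_force: [1.0, 0.7, -4.1]
opening: 0.473
```

Request:
play_rows([
  {"dx": 0, "dy": 0, "dz": 0, "rx": 0, "ry": 0, "rz": 0},
  {"dx": 0, "dy": 0, "dz": 0, "rx": 0, "ry": 0, "rz": 0},
  {"dx": 0, "dy": 0, "dz": 0, "rx": 0, "ry": 0, "rz": 0},
])

```text
t: 12.53
eef_pos: [562.1, -96.3, 319.2]
tcp_rot: [3.139, -0.001, -2.798]
ft_force: [0.6, 0.5, -4.2]
opening: 0.471
```

```bash
python3 snap.py w11 wrist; python3 plate.py w11 80 508 -113 160 180;  python3 go.py 563 -95 321 199.75
```

```text
12.5833 [562.1 -95.6 319.6] [ 3.1393e+00 -3.0000e-04 -2.7968e+00] [-1.2 -0.7 -3.6] 0.4725143136421932
w11 centre [ 508.59 -112.7 ] wh 66.5 45.0 ang 19.88 | rel tool x,y [56.09  1.43] px [255.84 140.49]
w11 centre [ 508.52 -112.68] wh 66.2 44.8 ang 19.80 | rel tool x,y [56.15  1.47] px [255.88 140.45]
t 12.58 pos [562.1 -95.6 319.6] yaw -160.24 open 0.473 F [-1.2 -0.7 -3.6]
d [-1.   0.3 -1.4] r [ 0.022 -0.003  0.001]
```

View pics/w11.png

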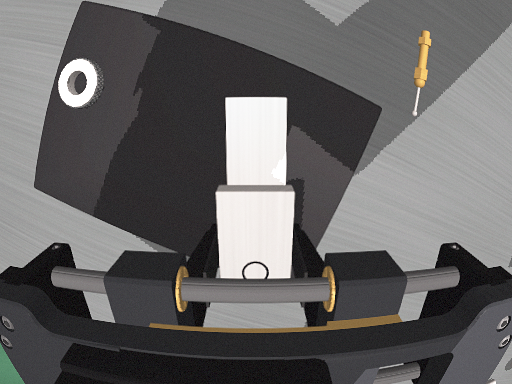

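Request:
play_rows([
  {"dx": 25, "dy": -0.5, "dz": 0, "rx": 0, "ry": 0, "rz": 0},
  {"dx": 45, "dy": -0.5, "dz": 10, "rx": 0, "ry": 0, "rz": 0},
  {"dx": 55, "dy": -0.5, "dz": 22, "rx": 0, "ry": 0, "rz": 0},
  {"dx": 55, "dy": -0.5, "dz": 27.5, "rx": 0, "ry": 0, "rz": 0},
  {"dx": 55, "dy": -0.5, "dz": 27.5, "rx": 0, "ry": 0, "rz": 0},
  {"dx": 55, "dy": -0.5, "dz": 27.5, "rx": 0, "ry": 0, "rz": 0},
])

```text
t: 13.08
eef_pos: [511.1, -113.8, 292.3]
tcp_rot: [3.139, 0.0, -2.796]
ft_force: [1.3, -0.3, -3.3]
opening: 0.473
```

```bash
python3 snap.py w12 wrist
python3 - <<'E'
import cv2
a=cv2.imread('pics/w12.png')[130:290,170:340];cv2.imwrite('pics/w12z.png',cv2.resize(a,None,fx=3.5,fy=3.5,interpolation=cv2.INTER_NEAREST))
g=cv2.cvtColor(cv2.imread('pics/w12.png'),cv2.COLOR_BGR2GRAY);print(g[160:200,250])
E
```

```text
13.1333 [ 511.3 -113.9  292.5] [ 3.1398e+00  5.0000e-04 -2.7957e+00] [-0.1  0.9 -4. ] 0.46658997463038165
[ 52  48  53  53  52  54  51  61 114 153 152 161 170 147 150 148 180 241
 252 252 251 252 251 253 251 169 142 148 152 153 150 206 252 252 251 251
 251 251 251 251]
```

View pics/w12z.png

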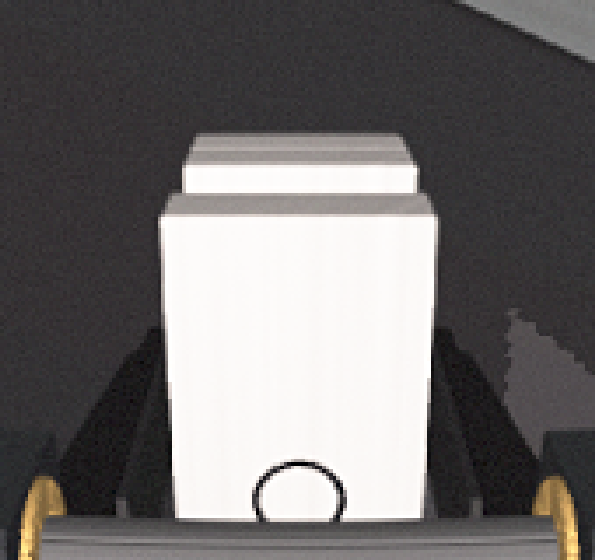

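```bash
cat > r12.py <<'E'
from rel import *
import sys
n,za,y0,y1,row=sys.argv[1],float(sys.argv[2]),*map(int,sys.argv[3:6])
c=load(n)
t,s=edges(c,range(228,284,6),y0,y1,200,310,row,200);print(t[[0,-1]],s)
B=tool(c,t,c["pos"][2]-za);Bs=tool(c,s,c["pos"][2]-za)
t,s=edges(c,range(228,284,6),188,200,200,310,215,200)
H=tool(c,t,179.8);Hs=tool(c,s,179.8)
print("front x base %.2f held %.2f; y centre base %.2f held %.2f; widths %.2f %.2f"%(B[:,0].mean(),H[:,0].mean(),Bs[:,1].mean(),Hs[:,1].mean(),np.ptp(Bs[:,1]),np.ptp(Hs[:,1])))
print("yaw deg base %.2f held %.2f"%tuple(np.degrees(np.polyfit(q[:,1],q[:,0],1)[0]) for q in(B,H)))
E
python3 r12.py w12 80 172 182 182
```

```text
[[228.   176.44]
 [282.   176.48]] [[221.57 182.  ]
 [288.75 182.  ]]
front x base 36.67 held 36.15; y centre base 1.13 held 0.87; widths 44.80 44.73
yaw deg base -0.05 held 0.00
```

The offset is only 0.5 and 0.25 mm. Lowering.

Request:
play_rows([
  {"dx": 0.5, "dy": 0.2, "dz": 6, "rx": 0, "ry": 0, "rz": 0},
  {"dx": 0.5, "dy": 0.2, "dz": 11, "rx": 0, "ry": 0, "rz": 0},
  {"dx": 0.5, "dy": 0.2, "dz": 15, "rx": 0, "ry": 0, "rz": 0},
  {"dx": 0.5, "dy": 0.2, "dz": 15.5, "rx": 0, "ry": 0, "rz": 0},
  {"dx": 0.5, "dy": 0.2, "dz": 15.5, "rx": 0, "ry": 0, "rz": 0},
  {"dx": 0.5, "dy": 0.2, "dz": 15.5, "rx": 0, "ry": 0, "rz": 0},
])

```text
t: 13.63
eef_pos: [510.8, -113.9, 276.9]
tcp_rot: [3.14, 0.0, -2.796]
ft_force: [0.2, -0.6, -3.5]
opening: 0.472
```

Request:
play_rows([
  {"dx": 0, "dy": 0, "dz": 0.8, "rx": 0, "ry": 0, "rz": 0},
  {"dx": 0, "dy": 0, "dz": 1.2, "rx": 0, "ry": 0, "rz": 0},
  {"dx": 0, "dy": 0, "dz": 1.2, "rx": 0, "ry": 0, "rz": 0},
])

```text
t: 13.88
eef_pos: [510.8, -113.9, 275.8]
tcp_rot: [3.14, 0.0, -2.796]
ft_force: [0.7, 0.7, -3.1]
opening: 0.473
```

Request:
play_rows([
  {"dx": 0, "dy": 0, "dz": 0.7, "rx": 0, "ry": 0, "rz": 0},
  {"dx": 0, "dy": 0, "dz": 0.7, "rx": 0, "ry": 0, "rz": 0},
])

```text
t: 14.05
eef_pos: [510.8, -114.0, 275.1]
tcp_rot: [3.14, 0.001, -2.796]
ft_force: [-0.7, -0.1, -4.3]
opening: 0.47
```

Request:
play_rows([
  {"dx": 0, "dy": 0, "dz": 0.6, "rx": 0, "ry": 0, "rz": 0},
  {"dx": 0, "dy": 0, "dz": 0.6, "rx": 0, "ry": 0, "rz": 0},
])

```text
t: 14.22
eef_pos: [510.7, -113.9, 274.8]
tcp_rot: [3.14, 0.001, -2.796]
ft_force: [-1.5, 1.1, 2.7]
opening: 0.473
```

Contact at z = 274.8, again as predicted. Releasing and rising.

Request:
play_rows([
  {"dx": 0, "dy": 0, "dz": 0, "rx": 0, "ry": 0, "rz": 0},
  {"dx": 0, "dy": 0, "dz": 0, "rx": 0, "ry": 0, "rz": 0},
  {"dx": 0, "dy": 0, "dz": 0, "rx": 0, "ry": 0, "rz": 0},
  {"dx": 0, "dy": 0, "dz": 0, "rx": 0, "ry": 0, "rz": 0},
  {"dx": 0, "dy": 0, "dz": 0, "rx": 0, "ry": 0, "rz": 0},
  {"dx": 0, "dy": 0, "dz": 0, "rx": 0, "ry": 0, "rz": 0},
], fingers=0.95)

```text
t: 14.72
eef_pos: [510.8, -114.0, 274.8]
tcp_rot: [3.14, 0.001, -2.796]
ft_force: [0.5, -1.0, -0.4]
opening: 0.832
```

Request:
play_rows([
  {"dx": 0, "dy": 0, "dz": -10, "rx": 0, "ry": 0, "rz": 0},
  {"dx": 0, "dy": 0, "dz": -40, "rx": 0, "ry": 0, "rz": 0},
  {"dx": 0, "dy": 0, "dz": -80, "rx": 0, "ry": 0, "rz": 0},
  {"dx": 0, "dy": 0, "dz": -95, "rx": 0, "ry": 0, "rz": 0},
  {"dx": 0, "dy": 0, "dz": -95, "rx": 0, "ry": 0, "rz": 0},
  {"dx": 0, "dy": 0, "dz": -95, "rx": 0, "ry": 0, "rz": 0},
])

```text
t: 15.22
eef_pos: [510.5, -114.0, 370.8]
tcp_rot: [3.141, 0.002, -2.796]
ft_force: [-0.9, 0.4, -0.4]
opening: 0.95
```

```bash
python3 snap.py w13 wrist; python3 snap.py s13 side;  python3 plate.py w13 95 508 -113 160 180
python3 - <<'E'
import cv2,numpy as np
a=cv2.imread('pics/w13.png')[100:270,170:340];b=cv2.imread('pics/s13.png')[205:275,240:310]
cv2.imwrite('pics/z13.png',np.hstack([cv2.resize(a,(500,500),interpolation=cv2.INTER_NEAREST),cv2.resize(b,(300,500),interpolation=cv2.INTER_NEAREST)]))
E
```

```text
15.2667 [ 510.4 -114.   369.7] [ 3.1401e+00  8.0000e-04 -2.7959e+00] [-0.9 -0.2 -0.1] 0.9532981907325452
15.3167 [ 510.5 -114.1  369.1] [ 3.1392e+00 -2.0000e-04 -2.7959e+00] [0.5 0.  0.1] 0.9549489670748527
w13 centre [ 506.86 -113.62] wh 76.4 45.7 ang 19.80 | rel tool x,y [3.45 1.17] px [255.3  193.56]
w13 centre [ 506.94 -113.52] wh 76.2 45.5 ang 19.79 | rel tool x,y [3.34 1.24] px [256.46 182.78]
```

View pics/z13.png

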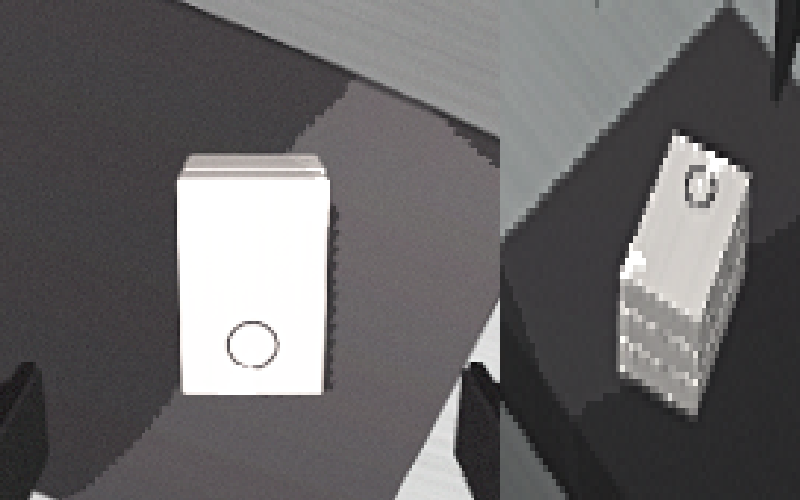

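Both views show the three plates flush, ring upward. Next I'll measure the ring centre, then move to the rest.

```bash
cat > ring.py <<'E'
from rel import *
import sys
def ring(n,ztop,u0,half=22):
    c=load(n);g=cv2.cvtColor(c["image"],cv2.COLOR_RGB2GRAY);x,y=np.array(u0)-half
    sub=cv2.resize(g[y:y+2*half,x:x+2*half],None,fx=4,fy=4,interpolation=cv2.INTER_CUBIC)
    m=(sub<190).astype(np.uint8)
    cs,hi=cv2.findContours(m,cv2.RETR_LIST,cv2.CHAIN_APPROX_NONE)
    for k in cs:
        if cv2.contourArea(k)<16*30: continue
        e=cv2.fitEllipse(k);p=(np.array(e[0])+.5)/4-.5+[x,y]
        if max(e[1])/4>30: continue
        q=tool(c,[p],c["pos"][2]-ztop)[0];w=onz(c,[p],ztop,True)[0]
        print(n,"px",p,"ax",np.array(e[1])/4,"tool",q[:2],"world(cam)",w[:2])
ring(sys.argv[1],95,(int(sys.argv[2]),int(sys.argv[3])))
E
python3 ring.py w13 256 217; python3 go.py 484 414 380 106.9; python3 go.py 484 414 380 286.9
```

```text
w13 px [255.21 216.63] ax [15.68 16.97] tool [-15.73   1.26] world(cam) [ 526.85 -106.54]
t 15.32 pos [ 510.5 -114.1  369.1] yaw -160.19 open 0.955 F [0.5 0.  0.1]
d [-154.   505.8   -9.7] r [ 0.016 -0.019 15.485]
t 15.32 pos [ 510.5 -114.1  369.1] yaw -160.19 open 0.955 F [0.5 0.  0.1]
d [-154.   505.8   -9.7] r [  0.019   0.016 -14.515]
```

```bash
python3 go.py 484 413.5 370 196.8
```

```text
t 15.32 pos [ 510.5 -114.1  369.1] yaw -160.19 open 0.955 F [0.5 0.  0.1]
d [-1.539e+02  5.053e+02  3.000e-01] r [ 0.023 -0.002  0.501]
```

Request:
play_rows([
  {"dx": -11, "dy": 38, "dz": 0, "rx": 0, "ry": 0, "rz": 0.05},
  {"dx": -22, "dy": 76, "dz": 0, "rx": 0, "ry": 0, "rz": 0.1},
  {"dx": -33, "dy": 114, "dz": 0, "rx": 0, "ry": 0, "rz": 0.15},
  {"dx": -45, "dy": 152, "dz": 0, "rx": 0, "ry": 0, "rz": 0.2},
  {"dx": -57, "dy": 190, "dz": 0, "rx": 0, "ry": 0, "rz": 0.2},
  {"dx": -69, "dy": 228, "dz": 0, "rx": 0, "ry": 0, "rz": 0.25},
  {"dx": -80, "dy": 266, "dz": 0, "rx": 0, "ry": 0, "rz": 0.25},
  {"dx": -92, "dy": 304, "dz": 0, "rx": 0, "ry": 0, "rz": 0.3},
])

```text
t: 15.98
eef_pos: [493.4, 205.1, 368.5]
tcp_rot: [3.139, -0.003, -2.827]
ft_force: [1.2, 0.8, 0.2]
opening: 0.95
```

```bash
python3 go.py 484 413.5 370 196.8
```

```text
t 15.98 pos [493.4 205.1 368.5] yaw -161.99 open 0.950 F [1.2 0.8 0.2]
d [-55.5 201.1  -1.1] r [ 0.023 -0.027  0.202]
```

Request:
play_rows([
  {"dx": -10, "dy": 38, "dz": 0, "rx": 0, "ry": 0, "rz": 0.05},
  {"dx": -20, "dy": 76, "dz": 0, "rx": 0, "ry": 0, "rz": 0.1},
  {"dx": -31, "dy": 114, "dz": 0, "rx": 0, "ry": 0, "rz": 0.15},
  {"dx": -42, "dy": 152, "dz": 0, "rx": 0, "ry": 0, "rz": 0.2},
  {"dx": -52, "dy": 190, "dz": 0, "rx": 0, "ry": 0, "rz": 0.2},
  {"dx": -55.5, "dy": 201, "dz": 0, "rx": 0, "ry": 0, "rz": 0.2},
  {"dx": -55.5, "dy": 201, "dz": 0, "rx": 0, "ry": 0, "rz": 0.2},
  {"dx": -55.5, "dy": 201, "dz": 0, "rx": 0, "ry": 0, "rz": 0.2},
])

```text
t: 16.65
eef_pos: [483.8, 413.5, 367.2]
tcp_rot: [3.14, -0.006, -2.847]
ft_force: [0.1, -0.6, -0.2]
opening: 0.951
```

```bash
python3 snap.py w14 wrist
```

```text
16.7 [484.1 412.7 367.7] [ 3.1401 -0.005  -2.8482] [-1.3  0.1 -1. ] 0.9486934214770355
```

View pics/w14.png

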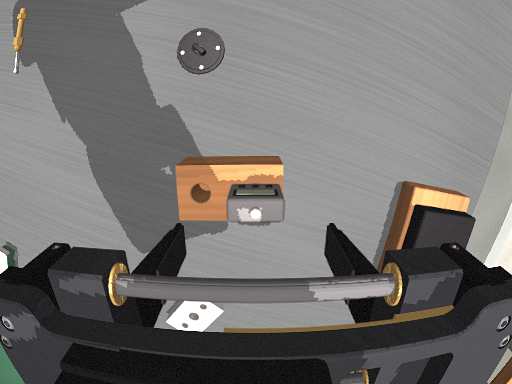

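Square over the indicator: the case is at px (228–284, 186–221), the cap at about (255,213), the empty hole at (201,192).

Run:
```python
import cv2
a=cv2.imread('pics/w14.png')[145:235,165:300];cv2.imwrite('pics/w14z.png',cv2.resize(a,None,fx=5.8,fy=5.8,interpolation=cv2.INTER_NEAREST))
```

```text
(no output)
```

View pics/w14z.png

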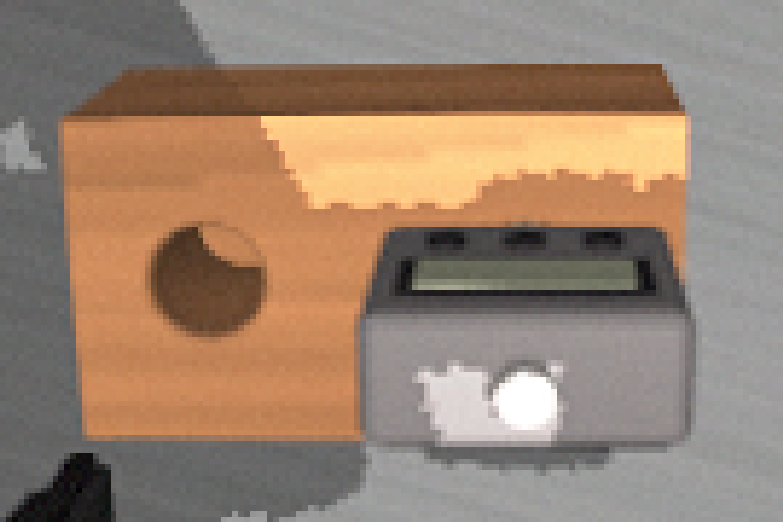

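```bash
python3 - <<'E'
from rel import *
c=load("w14")
f=lambda u,v:(165+u/5.8-.5,145+v/5.8-.5)
P=[f(360,316),f(692,316),f(365,440),f(688,440),f(526,316),f(526,440)]
for z in(105,109,113):
    q=tool(c,P,c["pos"][2]-z);w=onz(c,P,z,True)
    print(z,"w",np.linalg.norm(w[0]-w[1]),np.linalg.norm(w[2]-w[3]),"d",np.linalg.norm(w[4]-w[5]),"cent",w[:4].mean(0),"tool",q[:4].mean(0), "ang",np.degrees(np.arctan2(*(w[1]-w[0])[[1,0]])))
q=f(525,400);print("cap",tool(c,[q],c["pos"][2]-116),onz(c,[q],116,True))
T=load("top0");print("tri cap",tri(c,[q],T,[(60+90/4,120+428/4)],True))
E
python3 go.py 484 414 276 196.8
```

```text
105 w 48.93805098934847 48.772920740469765 d 19.57262967268882 cent [487.28 416.45 105.  ] tool [ -4.81   1.27 262.66] ang 106.87152748483548
109 w 48.12846834459218 47.96606984699728 d 19.248839473142418 cent [485.92 416.02 109.  ] tool [ -3.38   1.26 258.66] ang 106.87152748483547
113 w 47.3188856998359 47.15921895352484 d 18.92504927359614 cent [484.57 415.6  113.  ] tool [ -1.94   1.26 254.66] ang 106.8715274848355
cap [[ -4.03   1.07 251.66]] [[486.64 416.03 116.  ]]
tri cap [[484.93 414.53 117.14   3.61]]
t 16.70 pos [484.1 412.7 367.7] yaw -163.19 open 0.949 F [-1.3  0.1 -1. ]
d [-0.8  1.1 91.7] r [ 0.014 -0.048  0.002]
```

Request:
play_rows([
  {"dx": -3.7, "dy": 0.3, "dz": 25, "rx": 0.01, "ry": -0.05, "rz": 0},
  {"dx": -3.7, "dy": 0.3, "dz": 40, "rx": 0.01, "ry": -0.05, "rz": 0},
  {"dx": -3.7, "dy": 0.3, "dz": 50, "rx": 0.01, "ry": -0.05, "rz": 0},
  {"dx": -3.7, "dy": 0.3, "dz": 50, "rx": 0.01, "ry": -0.05, "rz": 0},
  {"dx": -3.7, "dy": 0.3, "dz": 50, "rx": 0.01, "ry": -0.05, "rz": 0},
])

```text
t: 17.12
eef_pos: [487.6, 413.3, 317.7]
tcp_rot: [3.141, -0.0, -2.849]
ft_force: [-0.1, 0.5, 0.5]
opening: 0.953
```

```bash
python3 snap.py w15 wrist
python3 - <<'E'
import cv2
a=cv2.imread('pics/w15.png')[160:290,170:345];cv2.imwrite('pics/w15z.png',cv2.resize(a,None,fx=4.5,fy=4.5,interpolation=cv2.INTER_NEAREST))
E
```

```text
17.1667 [487.6 413.5 318.3] [ 3.141e+00  8.000e-04 -2.849e+00] [-0.7  0.2  0.3] 0.948461736378459
```

View pics/w15z.png

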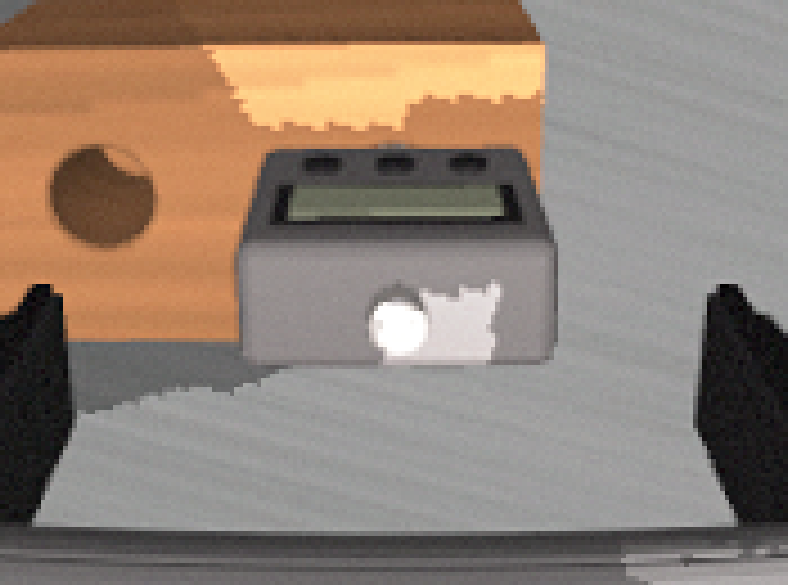

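```bash
python3 - <<'E'
from rel import *
c=load("w15");d=load("w14")
f=lambda u,v:(170+u/4.5-.5,160+v/4.5-.5)
g=lambda u,v:(165+u/5.8-.5,145+v/5.8-.5)
P=[f(240,241),f(555,241),f(244,362),f(553,362)]
w=onz(c,P,109,True);q=tool(c,P,c["pos"][2]-109);print(w.mean(0),np.linalg.norm(w[0]-w[1]),np.linalg.norm(w[0]-w[2]),"tool",q.mean(0))
q=f(399,326);print("cap tool",tool(c,[q],c["pos"][2]-116),onz(c,[q],116,True))
print("tri",tri(c,P+[q],d,[g(360,314),g(692,314),g(365,440),g(688,440),g(525,400)],True,True))
E
python3 go.py 487 413.5 256 196.87
```

```text
[485.44 416.06 109.  ] 47.39332637801992 20.151346578420835 tool [  1.88   3.08 209.34]
cap tool [[  1.21   3.13 202.34]] [[486.06 416.29 116.  ]]
tri [[487.33 390.17  96.96   0.28]
 [471.67 437.72 100.61   0.04]
 [502.67 396.   107.59   0.11]
 [487.45 441.52 110.89   0.27]
 [488.4  416.82 110.72   0.48]]
t 17.17 pos [487.6 413.5 318.3] yaw -163.23 open 0.948 F [-0.7  0.2  0.3]
d [ 0.7  0.1 62.3] r [ 0.005  0.007 -0.017]
```

Request:
play_rows([
  {"dx": 1.4, "dy": 2.2, "dz": 20, "rx": 0, "ry": 0, "rz": 0},
  {"dx": 1.4, "dy": 2.2, "dz": 45, "rx": 0, "ry": 0, "rz": 0},
  {"dx": 1.4, "dy": 2.2, "dz": 60, "rx": 0, "ry": 0, "rz": 0},
  {"dx": 1.4, "dy": 2.2, "dz": 62, "rx": 0, "ry": 0, "rz": 0},
  {"dx": 1.4, "dy": 2.2, "dz": 62, "rx": 0, "ry": 0, "rz": 0},
  {"dx": 1.4, "dy": 2.2, "dz": 62, "rx": 0, "ry": 0, "rz": 0},
])

```text
t: 17.67
eef_pos: [486.0, 415.4, 257.8]
tcp_rot: [3.14, 0.003, -2.849]
ft_force: [0.4, 0.4, 0.5]
opening: 0.953
```

```bash
python3 snap.py w16 wrist
python3 - <<'E'
import cv2
a=cv2.imread('pics/w16.png')[160:300,170:345];cv2.imwrite('pics/w16z.png',cv2.resize(a,None,fx=4.2,fy=4.2,interpolation=cv2.INTER_NEAREST))
E
```

```text
17.7167 [486.  415.4 258. ] [ 3.1403e+00  3.0000e-03 -2.8490e+00] [-0.3 -0.3  0.3] 0.948579181803585
```

View pics/w16z.png

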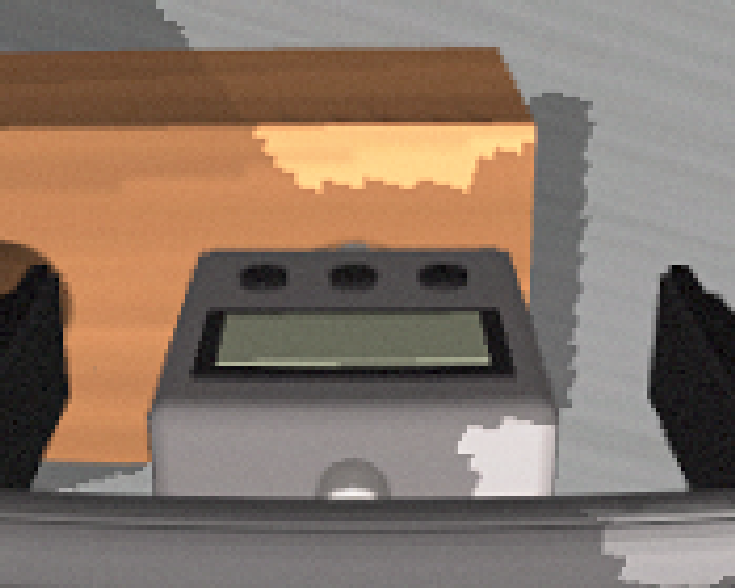

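The case is centred between the fingers (crop columns 150–556, fingers at 70 and 650). Closing.

Request:
play_rows([
  {"dx": 0, "dy": 0, "dz": 0, "rx": 0, "ry": 0, "rz": 0},
  {"dx": 0, "dy": 0, "dz": 0, "rx": 0, "ry": 0, "rz": 0},
  {"dx": 0, "dy": 0, "dz": 0, "rx": 0, "ry": 0, "rz": 0},
  {"dx": 0, "dy": 0, "dz": 0, "rx": 0, "ry": 0, "rz": 0},
  {"dx": 0, "dy": 0, "dz": 0, "rx": 0, "ry": 0, "rz": 0},
  {"dx": 0, "dy": 0, "dz": 0, "rx": 0, "ry": 0, "rz": 0},
  {"dx": 0, "dy": 0, "dz": 0, "rx": 0, "ry": 0, "rz": 0},
  {"dx": 0, "dy": 0, "dz": 0, "rx": 0, "ry": 0, "rz": 0},
], fingers=0.2)

```text
t: 18.38
eef_pos: [486.0, 415.4, 258.0]
tcp_rot: [3.14, 0.003, -2.849]
ft_force: [-0.8, -0.8, -0.1]
opening: 0.523
```

Request:
play_rows([
  {"dx": 0, "dy": 0, "dz": 0, "rx": 0, "ry": 0, "rz": 0},
  {"dx": 0, "dy": 0, "dz": 0, "rx": 0, "ry": 0, "rz": 0},
  {"dx": 0, "dy": 0, "dz": 0, "rx": 0, "ry": 0, "rz": 0},
  {"dx": 0, "dy": 0, "dz": 0, "rx": 0, "ry": 0, "rz": 0},
])

```text
t: 18.72
eef_pos: [486.0, 415.4, 258.0]
tcp_rot: [3.14, 0.003, -2.849]
ft_force: [0.4, -1.1, 1.0]
opening: 0.524
```

```bash
python3 snap.py w17 wrist
python3 - <<'E'
import cv2
a=cv2.imread('pics/w17.png')[160:300,170:345];cv2.imwrite('pics/w17z.png',cv2.resize(a,None,fx=4.2,fy=4.2,interpolation=cv2.INTER_NEAREST))
from rel import *
c=load("w17");print(tool(c,[(254,257)],c["pos"][2]-109))
E
```

```text
18.7667 [486.  415.4 258. ] [ 3.1404e+00  2.8000e-03 -2.8490e+00] [-0.3  0.2  0.1] 0.5229226342789787
[[ 11.54   0.51 148.99]]
```

View pics/w17z.png

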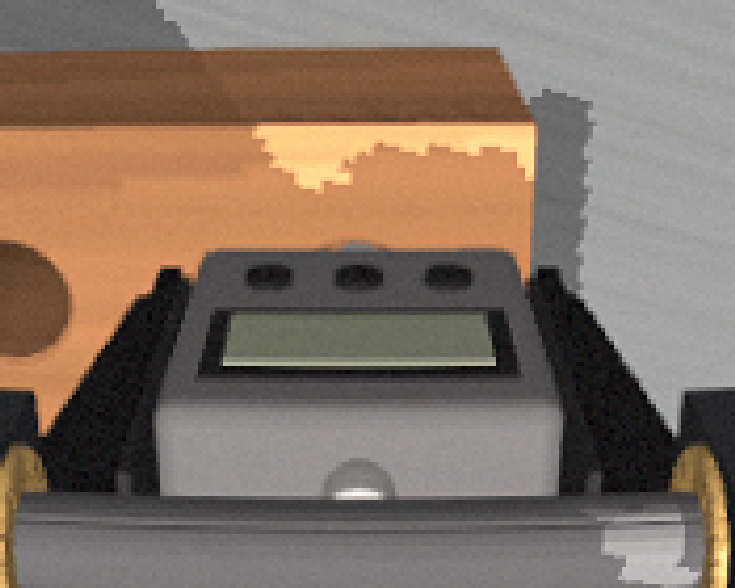

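Gripped: opening 0.523 (49.7 mm) and the case edge is at tool x ≈ 11.5, so its axis is centred in the jaws. Lifting straight up.

Request:
play_rows([
  {"dx": 0, "dy": 0, "dz": -6, "rx": 0, "ry": 0, "rz": 0},
  {"dx": 0, "dy": 0, "dz": -22, "rx": 0, "ry": 0, "rz": 0},
  {"dx": 0, "dy": 0, "dz": -45, "rx": 0, "ry": 0, "rz": 0},
  {"dx": 0, "dy": 0, "dz": -75, "rx": 0, "ry": 0, "rz": 0},
  {"dx": 0, "dy": 0, "dz": -105, "rx": 0, "ry": 0, "rz": 0},
  {"dx": 0, "dy": 0, "dz": -130, "rx": 0, "ry": 0, "rz": 0},
  {"dx": 0, "dy": 0, "dz": -130, "rx": 0, "ry": 0, "rz": 0},
])

```text
t: 19.35
eef_pos: [485.8, 415.3, 393.6]
tcp_rot: [3.138, 0.01, -2.849]
ft_force: [0.4, 0.8, -0.9]
opening: 0.525
```

```bash
python3 snap.py w18 wrist; python3 snap.py s18 side; python3 go.py 526.5 -108 388 196.8;  python3 - <<'E'
import cv2,numpy as np
a=cv2.imread('pics/w18.png')[160:300,170:345];b=cv2.imread('pics/s18.png')[30:230,80:260]
cv2.imwrite('pics/z18.png',np.hstack([cv2.resize(a,(400,500)),cv2.resize(b,(400,500))]))
E
```

```text
19.4 [485.6 415.1 390.8] [ 3.1389  0.0073 -2.849 ] [-0.9 -0.2 -2.4] 0.5260299433050813
19.45 [485.5 415.  388.7] [ 3.14    0.0042 -2.849 ] [-0.2  0.3 -2.2] 0.5226011981572999
t 19.45 pos [485.5 415.  388.7] yaw -163.24 open 0.523 F [-0.2  0.3 -2.2]
d [ 111.6 -512.6   -0.6] r [ 0.016  0.04  -0.006]
```

View pics/z18.png

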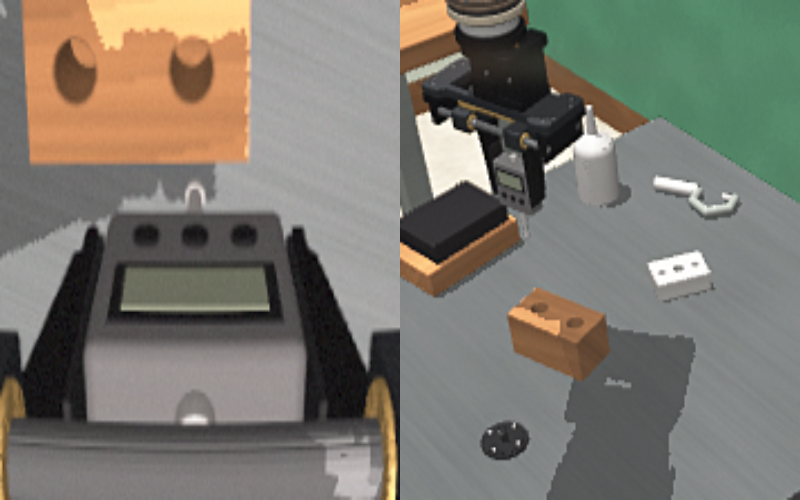

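The indicator hangs upright in the jaws, clear of the rest. Its tip shows in the wrist view at about px (255,212), so I can steer the tip onto the ring by sight.

Request:
play_rows([
  {"dx": 8, "dy": -36, "dz": 0, "rx": 0, "ry": 0, "rz": 0},
  {"dx": 16, "dy": -74, "dz": 0, "rx": 0, "ry": 0, "rz": 0},
  {"dx": 24, "dy": -112, "dz": 0, "rx": 0, "ry": 0, "rz": 0},
  {"dx": 33, "dy": -150, "dz": 0, "rx": 0, "ry": 0, "rz": 0},
  {"dx": 41, "dy": -188, "dz": 0, "rx": 0, "ry": 0, "rz": 0},
  {"dx": 49, "dy": -226, "dz": 0, "rx": 0, "ry": 0, "rz": 0},
  {"dx": 58, "dy": -264, "dz": 0, "rx": 0, "ry": 0, "rz": 0},
  {"dx": 66, "dy": -302, "dz": 0, "rx": 0, "ry": 0, "rz": 0},
])

```text
t: 20.12
eef_pos: [508.8, 105.0, 386.5]
tcp_rot: [3.139, 0.001, -2.849]
ft_force: [1.6, 0.3, -1.8]
opening: 0.529
```

```bash
python3 go.py 526.5 -108 375 196.8
```

```text
t 20.12 pos [508.8 105.  386.5] yaw -163.23 open 0.529 F [ 1.6  0.3 -1.8]
d [  44.6 -209.1   11. ] r [ 0.021  0.014 -0.004]
```

Request:
play_rows([
  {"dx": 8, "dy": -38, "dz": 0, "rx": 0, "ry": 0, "rz": 0},
  {"dx": 16, "dy": -76, "dz": 2, "rx": 0, "ry": 0, "rz": 0},
  {"dx": 25, "dy": -114, "dz": 4, "rx": 0, "ry": 0, "rz": 0},
  {"dx": 33, "dy": -152, "dz": 6, "rx": 0, "ry": 0, "rz": 0},
  {"dx": 40, "dy": -186, "dz": 8, "rx": 0.02, "ry": 0.01, "rz": 0},
  {"dx": 44, "dy": -207, "dz": 11, "rx": 0.02, "ry": 0.01, "rz": 0},
  {"dx": 44.5, "dy": -209, "dz": 11, "rx": 0.02, "ry": 0.01, "rz": 0},
  {"dx": 44.5, "dy": -209, "dz": 11, "rx": 0.02, "ry": 0.01, "rz": 0},
])

```text
t: 20.78
eef_pos: [526.3, -109.0, 373.4]
tcp_rot: [3.14, -0.002, -2.851]
ft_force: [0.9, -0.0, -1.6]
opening: 0.522
```

Request:
play_rows([
  {"dx": 0, "dy": 0, "dz": 0, "rx": 0, "ry": 0, "rz": 0},
  {"dx": 0, "dy": 0, "dz": 0, "rx": 0, "ry": 0, "rz": 0},
])

```text
t: 20.95
eef_pos: [526.1, -108.1, 372.7]
tcp_rot: [3.139, -0.003, -2.85]
ft_force: [0.8, 0.4, -1.3]
opening: 0.523
```

```bash
python3 snap.py w19 wrist;python3 - <<'E'
import cv2
a=cv2.imread('pics/w19.png')[120:260,170:345];cv2.imwrite('pics/w19z.png',cv2.resize(a,None,fx=4.2,fy=4.2,interpolation=cv2.INTER_NEAREST))
E
```

```text
21.0 [ 526.2 -108.   373.1] [ 3.1390e+00 -2.7000e-03 -2.8501e+00] [ 1.  -0.  -1.9] 0.5274465258995538
```

View pics/w19z.png

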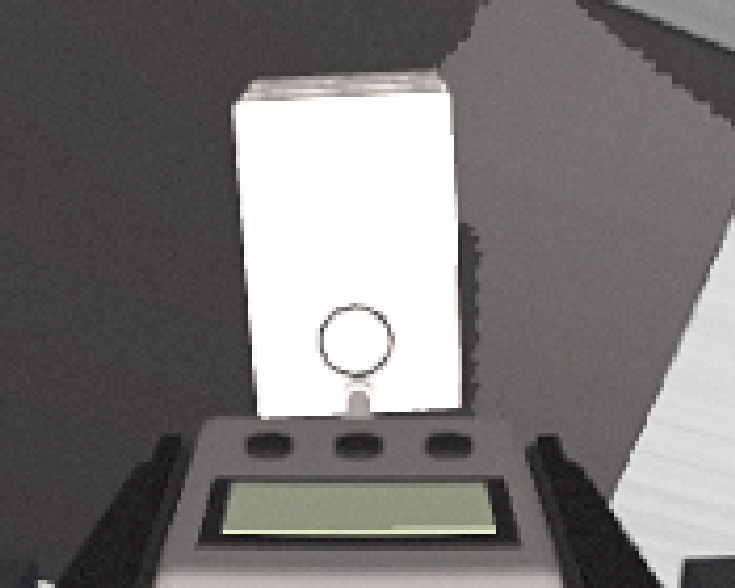

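The ring is at about px (254.3, 200.7). The plunger tip points just below it at about (255, 211), as expected from the height difference. Next I'll work out tip against ring.

```bash
python3 ring.py w19 254 201
python3 - <<'E'
import cv2
from rel import *
c=load("w18");a=c["image"][200:245,235:280,::-1];cv2.imwrite('pics/w18t.png',cv2.resize(a,None,fx=12,fy=12,interpolation=cv2.INTER_NEAREST))
print(tool(c,[(255.3,211),(255.3,213),(255.3,215)],240))
E
```

```text
w19 px [254.13 200.63] ax [14.97 15.76] tool [-1.44  0.28] world(cam) [ 527.14 -106.45]
w19 px [254.13 200.72] ax [17.57 17.82] tool [-1.52  0.28] world(cam) [ 527.22 -106.42]
[[  2.37   1.28 240.  ]
 [  0.7    1.28 240.  ]
 [ -0.98   1.28 240.  ]]
```

View pics/w18t.png

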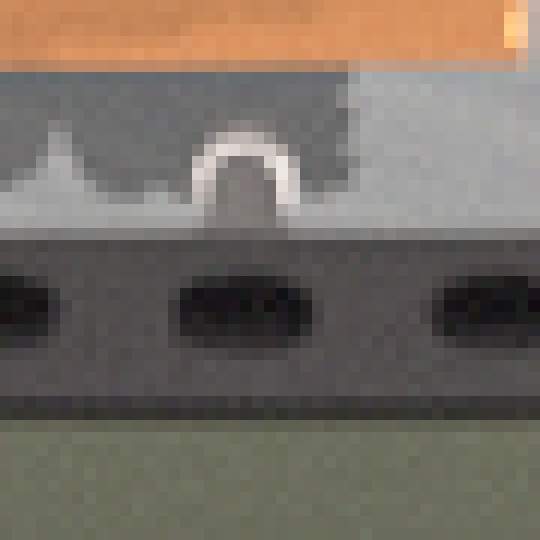

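The ball is at px (254.9, 214), i.e. tool (−0.3, 1.05), against the ring at (−1.5, 0.3). I'll shift (−1.2, −0.8) and descend to just above contact (expected at TCP z ≈ 338).

Request:
play_rows([
  {"dx": -1.2, "dy": -0.8, "dz": 10, "rx": 0, "ry": 0, "rz": 0},
  {"dx": -1.2, "dy": -0.8, "dz": 20, "rx": 0, "ry": 0, "rz": 0},
  {"dx": -1.2, "dy": -0.8, "dz": 27, "rx": 0, "ry": 0, "rz": 0},
  {"dx": -1.2, "dy": -0.8, "dz": 30, "rx": 0, "ry": 0, "rz": 0},
  {"dx": -1.2, "dy": -0.8, "dz": 30, "rx": 0, "ry": 0, "rz": 0},
  {"dx": -1.2, "dy": -0.8, "dz": 30, "rx": 0, "ry": 0, "rz": 0},
])

```text
t: 21.5
eef_pos: [527.6, -108.3, 342.8]
tcp_rot: [3.139, -0.003, -2.85]
ft_force: [-0.7, -0.4, -1.1]
opening: 0.523
```

```bash
python3 snap.py w20 wrist;python3 - <<'E'
import cv2
a=cv2.imread('pics/w20.png')[140:240,190:315];cv2.imwrite('pics/w20z.png',cv2.resize(a,None,fx=6,fy=6,interpolation=cv2.INTER_NEAREST))
E
```

```text
21.55 [ 527.6 -108.4  343.1] [ 3.1391e+00 -2.6000e-03 -2.8500e+00] [ 0.1 -0.1 -1.6] 0.5276744500521617
```

View pics/w20z.png

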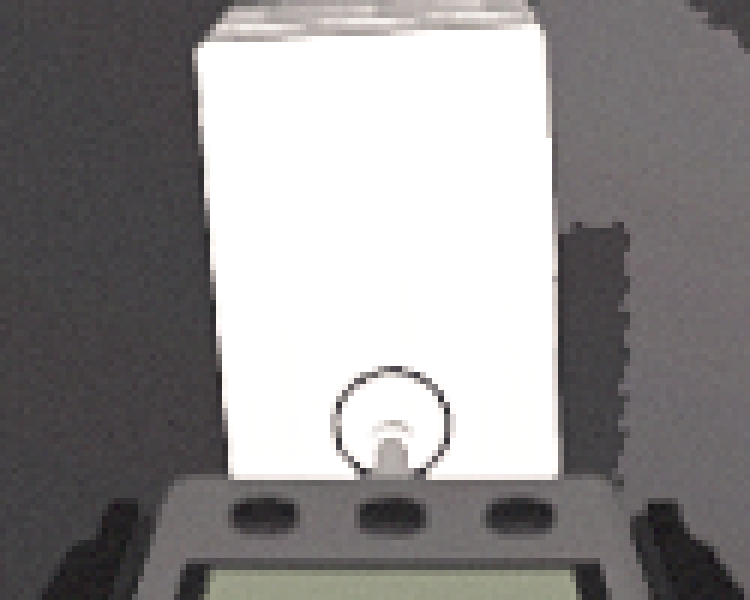

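The tip is over the ring's centre: the remaining 20-crop-pixel offset is height parallax. Now pressing gently in small steps.

Request:
play_rows([
  {"dx": 0, "dy": 0, "dz": 2, "rx": 0, "ry": 0, "rz": 0},
  {"dx": 0, "dy": 0, "dz": 4, "rx": 0, "ry": 0, "rz": 0},
  {"dx": 0, "dy": 0, "dz": 4, "rx": 0, "ry": 0, "rz": 0},
  {"dx": 0, "dy": 0, "dz": 4, "rx": 0, "ry": 0, "rz": 0},
])

```text
t: 21.88
eef_pos: [527.6, -108.4, 339.1]
tcp_rot: [3.139, -0.003, -2.85]
ft_force: [-0.1, -0.7, -2.4]
opening: 0.525
```

Request:
play_rows([
  {"dx": 0, "dy": 0, "dz": 1, "rx": 0, "ry": 0, "rz": 0},
  {"dx": 0, "dy": 0, "dz": 2, "rx": 0, "ry": 0, "rz": 0},
  {"dx": 0, "dy": 0, "dz": 2, "rx": 0, "ry": 0, "rz": 0},
  {"dx": 0, "dy": 0, "dz": 2, "rx": 0, "ry": 0, "rz": 0},
])

```text
t: 22.22
eef_pos: [527.6, -108.4, 337.2]
tcp_rot: [3.139, -0.002, -2.85]
ft_force: [0.5, -0.1, -0.1]
opening: 0.526
```

Request:
play_rows([
  {"dx": 0, "dy": 0, "dz": 1, "rx": 0, "ry": 0, "rz": 0},
  {"dx": 0, "dy": 0, "dz": 2, "rx": 0, "ry": 0, "rz": 0},
  {"dx": 0, "dy": 0, "dz": 2, "rx": 0, "ry": 0, "rz": 0},
  {"dx": 0, "dy": 0, "dz": 2, "rx": 0, "ry": 0, "rz": 0},
])

```text
t: 22.55
eef_pos: [527.6, -108.4, 335.2]
tcp_rot: [3.139, -0.002, -2.85]
ft_force: [-1.4, -0.1, 0.7]
opening: 0.525
```

Run:
```python
from cell import env,viewer
import numpy as np
F=[]
for i in range(6):
    viewer.read_camera("wrist");s=env.state();F.append(np.r_[s["ft_force"][2],s["eef_pos"]])
print(np.round(np.mean(F,0),2),np.round(np.std(F,0),2))
```

```text
[ 6.0000e-02  5.2760e+02 -1.0840e+02  3.3521e+02] [0.58 0.01 0.01 0.01]
```

The mean force reads about +0.06 N against −1.8 N hanging, so the tip presses with about 1.8 N, roughly 3 mm in. This agrees with contact at z ≈ 338. Another 3 mm.

Request:
play_rows([
  {"dx": 0, "dy": 0, "dz": 1, "rx": 0, "ry": 0, "rz": 0},
  {"dx": 0, "dy": 0, "dz": 2, "rx": 0, "ry": 0, "rz": 0},
  {"dx": 0, "dy": 0, "dz": 2.9, "rx": 0, "ry": 0, "rz": 0},
  {"dx": 0, "dy": 0, "dz": 2.9, "rx": 0, "ry": 0, "rz": 0},
  {"dx": 0, "dy": 0, "dz": 2.9, "rx": 0, "ry": 0, "rz": 0},
])

```text
t: 23.27
eef_pos: [527.6, -108.4, 332.3]
tcp_rot: [3.139, -0.003, -2.85]
ft_force: [-0.0, -1.0, 0.0]
opening: 0.523
```

```bash
python3 - <<'E'
from cell import env,viewer
import numpy as np
F=[]
for i in range(12):
    viewer.read_camera("wrist");s=env.state();F.append(np.r_[s["ft_force"][2],s["eef_pos"]])
print(np.round(np.mean(F,0),2),np.round(np.std(F,0),2),s["opening"],s["tcp_rot"])
E
python3 snap.py w21 wrist; python3 snap.py s21 side; python3 snap.py t21 top; python3 ring.py w21 255 211
python3 - <<'E'
import cv2,numpy as np
a=cv2.imread('pics/w21.png')[140:240,190:315];b=cv2.imread('pics/s21.png')[120:290,230:360]
cv2.imwrite('pics/z21.png',np.hstack([cv2.resize(a,(450,360),interpolation=cv2.INTER_NEAREST),cv2.resize(b,(275,360))]))
E
```

```text
[   0.58  527.59 -108.4   332.32] [0.56 0.01 0.01 0.01] 0.5269459740909334 [ 3.13929460e+00 -2.40017277e-03 -2.85007722e+00]
23.9167 [ 527.6 -108.4  332.3] [ 3.1393e+00 -2.4000e-03 -2.8501e+00] [-0.3 -0.8  0.1] 0.5249009650238262
23.9667 [ 527.6 -108.4  332.3] [ 3.1393e+00 -2.4000e-03 -2.8501e+00] [-0.3  0.3 -0.1] 0.5223606116771721
24.0167 [ 527.6 -108.4  332.3] [ 3.1393e+00 -2.4000e-03 -2.8500e+00] [-0.1  0.   0.9] 0.5195030844546678
w21 px [255.22 213.1 ] ax [14.   19.62] tool [1.62 1.22] world(cam) [ 525.85 -106.87]
```

View pics/z21.png

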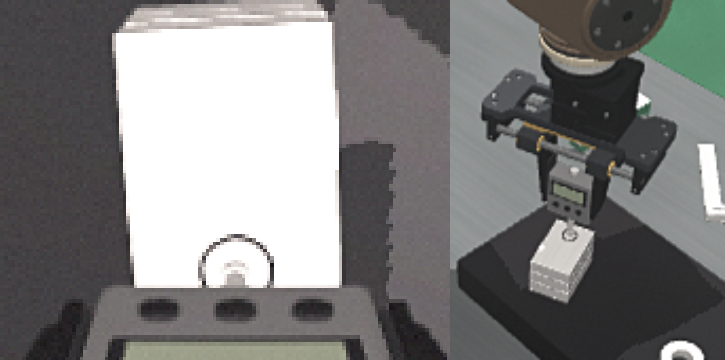

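View pics/t21.png

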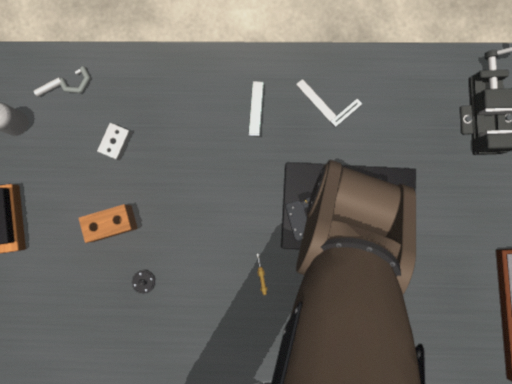

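The tip is inside the ring at the crop's (236,272), with about 2.4 N of spring force (5.5–6 mm in). The pile is square, everything holds still, and the bystanders are where they started. Handing in.

```bash
python3 -c "
from cell import env
print(env.job_done()); s=env.state(); print(s['t'],s['eef_pos'],s['ft_force'])"
```

```text
the job is handed in; nothing more can be done
None
the job is handed in; nothing more can be done
```

The setting pile is built on the granite, and I handed the job in at about 24 s with the indicator held over it, ready for you to zero. The hand-in reports no verdict, so what follows rests on my own last checks.

- **Pile:** I set the plain spacer on the base and the ringed spacer on top, ring upward. Each plate touched within 0.5 mm of the expected height. The last sightings before lowering showed each plate within about 0.6 mm and 0.5° of the one below, and I corrected for most of that. The side and wrist views afterwards showed the edges flush.
- **Indicator:** It is upright to about 0.003 rad by the tool's reading, with the tip inside the ring, about 1 mm from its centre by eye. The force reading changed from about −1.8 N hanging to +0.6 N, so the tip presses with about 2.4 N. That puts the plunger 5.5 to 6 mm in, and the pose held still to 0.01 mm.
- **Rest of the bench:** The last top view shows the other items where they started. The arm hid the ring gauge there, but part of it shows on the granite in the side view.

Some measurements disagreed:
- The top and side cameras read heights 3 to 4 mm too high.
- The wrist camera placed things about 2 mm away from the top camera's positions.
- One wrist height for the ringed spacer came out at 1.6 mm and I discarded it as noise.

I aligned the plates and the tip by comparing both in the same wrist image, so these offsets mostly cancel.

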